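# Dry-assemble a laminated scrub plane in the glue press

### The arm

A 6-joint arm with a two-finger parallel gripper is mounted at the origin on the work surface; the furniture and walls round the work are solid. World frame = base frame: x ahead of the robot, y to its left, z up, the work surface at z = 0. Lengths are in m, angles in rad, forces in N, time in s.
With the tool pointing down it reaches from about 0.375 to 0.9 m from the base axis. Payload 3.1 kg.
Tool frame: the origin (TCP) lies on the mounting face of the last link; the fingertips stand 182 mm ahead of it and the grasp point (between the pads) lies 164 mm ahead of it; z points along the fingers, y is the direction in which the jaws open and shut (so a half turn about z gives the same grasp; the last joint's range is limited). The gripper opens to 87 mm and grips with 3 to 60 N. Pads are 19 mm wide; open, the fingers measure 117 mm over their backs; the gripper's body (75 mm by 190 mm) begins 51 mm behind the grasp point.
Start: joints at [-1.427, 0.527, 1.433, -0, 1.181, -0.178], TCP at [0.198, -0.593, 0.405] pointing down, gripper open.
Joint ranges: [-3.08, 3.08], [-0.75, 2.2], [0.22, 2.44], [-1.43, 4.57], [0, 2.65], [-2.85, 2.85]. Speed limits (rad/s): [2.79, 2.79, 3.14, 3.14, 3.14, 3.14].

### API

Orientations are given as a unit quaternion [x, y, z, w].
In Python, from rig import robot, camera, camera_model gives the robot as it stands.
- The arm moves only by the tool drive_tool, never from a script. Its argument "plan" is a list that holds one entry, the list of rows, each a list of 6 numbers: the shift along the world's x, y, z in units of 2.5 cm (1.0 is 2.5 cm), then the turn, a rotation vector about the world's x, y, z in units of 6 degrees (1.0 is 6 degrees). A call has 1 to 8 rows; each row shifts and turns the commanded pose from where the row before left it; what a row does not reach is not made up. A row lasts 1/8 s, in which the tool goes at most 62.5 mm and 10.7 degrees, less where a joint would pass 70% of its speed; a pose out of reach is approached as far as the arm can. A call with a number of a shift or a turn outside -1 to 1 is refused whole. A call with a gripper value outside its range is refused whole. "grip" is the closure, from 0 (fully open) to 1 (shut), set as the call begins (left out, the last holds). The fingers move at their own pace and stop on an object; "force" is the grip in N (left out, the last holds). Time passes only in rows, so rows that do not move let the fingers close. It gives the time, the measured TCP pose, the force and the opening at its end, in the units of the state.
- robot.get_obs(): the state, without advancing time (a new reading comes with each control period).
- camera(name): name is "scene" or "top"; returns the picture (400x640x3 uint8, red, green, blue); there is no depth.
- camera_model(name): a dict with "K" (3x3 intrinsics, pixels), "world_to_cam" (4x4, takes a point from world to camera coordinates). Camera axes: x right, y up, looking along -z (the intrinsics and any distortion apply to the point x, -y, -z); pixel columns grow to the right and rows downward; lengths in m; the calibration is good to about 2 mm. A picture is of the moment at which its call begins. camera_model takes no time and is no camera call.
- robot.hand_in(): hands the job in, once; it reports no verdict.
The state is a dict: "time": time; "q": joint angles; "joint_velocities": joint speeds; "joint_torque": joint torques, N m; "position": TCP position; "tool_rot": TCP orientation; "ft_force": force on the tool from outside, world axes, zero at the start; "moment": the same for the moment, N m; "grip_width": finger opening in m.
Only numpy, scipy, OpenCV 4.12 (cv2) and the standard library are available. Lean on these libraries where they do the work, as an engineer would, in place of code of your own. Each camera call takes 0.05 s, during which the arm holds its last target.

### The job

Dry-assemble the laminated scrub plane on its side in the two-stud press, lengthwise and centred on the raised platen: one cheek, on it the heel and toe blocks with their square ends flush with the cheek's ends, soles on the same side and ramps facing so that the mouth stays open, then the other cheek flush on top. Last lower the press bar over both studs until it lies flat on the upper cheek (the wing nuts come later). Either cheek may go below and the heel may be at either end, but do not disturb the marking gauge or the chisel.

Things in the scene. Friction and masses are not known exactly. Their poses are not given: they have to be found in the camera images.
- press: Fixed glue press: plywood bed 270x92x18 mm, on it a raised platen 144x44 mm (x, y), top at z = 30, and two upright steel studs, 12 mm thick with tapered tips, at x = -115 and +115, y = 0, up to z = 150 (foot nuts 21 mm across, to z = 30). Origin: centre of underside, on the table; x along the bed, z up. Stack in z: cheek 30-44, blocks 44-82, cheek 82-96, bar 96-124; either way round along x.
- cheek_a: Plane cheek: plain flat light-wood board 150x52x14 mm, 80 g, lying flat. Origin: centre of its underside; x along the 150 mm length, y across the 52 mm width (grasp across this), z up. The two cheeks are exactly alike and may change roles.
- cheek_b: The other plane cheek, exactly like cheek_a: 150x52x14 mm, origin at the centre of its underside, x along its length, z up.
- heel_block: Heel block: the longer of two light-wood blocks with one slanted end (ramp); 38 mm high, 90 g, from above a trapezoid 52 mm wide. x from square end to ramp, y from sole to top face, z up. Square end x = -30 mm; sole y = -26, x -30 to 53; top face y = 26, x -30 to 9. Origin: underside, mid-width; grasp there across y. With its end flush, the origin is 45 mm from the cheek's middle.
- toe_block: Toe block: the shorter block with one ramp; 38 mm high, 60 g, from above a trapezoid 52 mm wide. x from ramp to square end, y from sole to top face, z up. Square end x = 20 mm; sole y = -26, x -33 to 20; top face y = 26, x -9 to 20. Origin: underside, mid-width; grasp there across y. Flush, it is 55 mm from the cheek's middle, 100 mm along x from the heel's origin; mouth 14 mm.
- press_bar: Press bar: wooden bar 270x52x28 mm, 250 g, lying flat, with an upright through slot near each end, 26 mm long (x) by 20 mm wide (y), centred at x = -115 and +115 mm, which pass over the studs. Origin: centre of its underside; x along its length, y across its 52 mm width (grasp across this at the middle), z up. The same either way round.
- marking_gauge: Bystander: wooden marking gauge, 190 x 81 x 48 mm, lying on the table at the near right of the work. Origin at the centre of its underside, x along its stem. To its right, along x, the parked rip fence (not needed): a rail 61 mm high on the saw table, left face between y = -0.43 and -0.45 m.
- chisel: Bystander: bevel chisel with turned handle, 285 x 28 x 29 mm, lying along the left edge of the table. Origin at the middle of its length on its underside, x along it towards the edge.

How it is judged:
By the outcome, as a careful person would: the job done as asked, in the order asked, and still so for the second after the job is handed in, with the robot touching nothing.
It also fails if it takes over 125 s, if anything falls off the work surface, if the arm or the gripper's body presses on something with over 40 N, if the wrist force passes 120 N, or if a joint passes its speed limit or range.

## Working session

There is one attempt and no reset: what is moved stays moved. The work goes in short steps, Python scripts to look and compute and a tool call to move; the robot and the scene stay as the last step left them, time stands still between calls to the robot, and variables do not carry over. Pictures are saved under pics/ and viewed, and the job is handed in when it is done.

Besides the shell and the picture viewer there is one more tool, called after "Request:" as a command line: name --argument value ..., lists and objects as JSON in quotes. drive_tool: Moves the arm, as the interface text tells. Shifts and turns lie within -1 to 1; 1 stands for 2.5 cm of shift or 6 degrees of turn. Its arguments: {"type":"object","properties":{"plan":{"type":"array","items":{"type":"array","items":{"type":"array","items":{"type":"number","minimum":-1,"maximum":1}}}},"grip":{"type":"number"},"force":{"type":"number"}},"required":["plan"]}

```bash
ls; mkdir -p pics
python3 - <<'E'
from rig import robot,camera,camera_model
import cv2,numpy as np
np.set_printoptions(precision=4,suppress=True)
for n in("scene","top"):
    im=camera(n); cv2.imwrite(f"pics/{n}0.png",im[:,:,::-1]); print(n,camera_model(n))
print(robot.get_obs())
E
```

```text
pics
scene {'K': array([[510.1335,   0.    , 317.1915],
       [  0.    , 510.1335, 197.6   ],
       [  0.    ,   0.    ,   1.    ]]), 'world_to_cam': array([[-0.8288, -0.5594, -0.014 ,  0.3188],
       [ 0.4034, -0.6146,  0.6779, -0.2552],
       [-0.3878,  0.5562,  0.735 , -0.8858],
       [ 0.    ,  0.    ,  0.    ,  1.    ]])}
top {'K': array([[440.4598,   0.    , 322.4739],
       [  0.    , 440.4598, 206.6861],
       [  0.    ,   0.    ,   1.    ]]), 'world_to_cam': array([[ 0.007 , -1.    , -0.0007, -0.0599],
       [ 0.9864,  0.0068,  0.1644, -0.4556],
       [-0.1643, -0.0019,  0.9864, -1.0121],
       [ 0.    ,  0.    ,  0.    ,  1.    ]])}
{'time': 0.1, 'q': array([-1.4275,  0.5284,  1.4338, -0.    ,  1.1814, -0.1785]), 'joint_velocities': array([ 0.0025, -0.0026, -0.0026,  0.0011,  0.0015,  0.0016]), 'joint_torque': array([ -0.0006, -44.0986, -17.7151,   0.0636,   0.0534,  -0.    ]), 'position': array([ 0.1977, -0.5926,  0.4039]), 'tool_rot': array([ 0.9871,  0.1602,  0.    , -0.001 ]), 'ft_force': array([ 0.3834, -0.1859, -0.3929]), 'moment': array([-0.0533, -0.0225,  0.0449]), 'grip_width': 0.08716065750900195}
```

View pics/scene0.png

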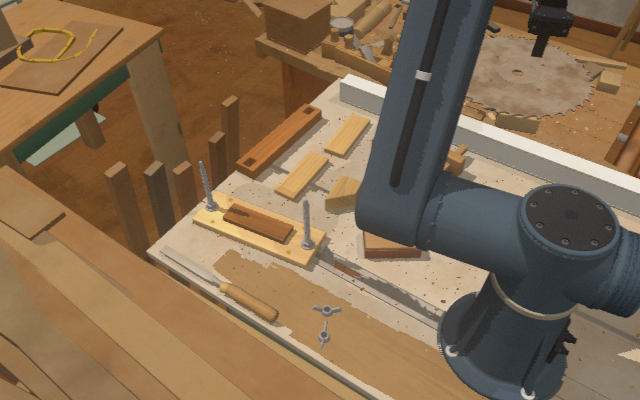

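View pics/top0.png

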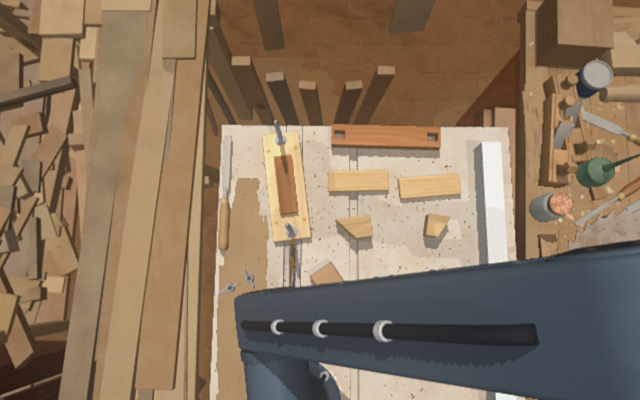

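The top view shows the press at about (287,187), the bar at (386,137), the cheeks at (358,181) and (430,187), the heel at (354,227), the toe at (437,225), and the chisel at the left. The gauge is partly hidden by the arm. Next I'll enlarge it.

Run:
```python
import cv2
im=cv2.imread("pics/top0.png")
cv2.imwrite("pics/c1.png",cv2.resize(im[110:260,310:510],None,fx=4,fy=4,interpolation=cv2.INTER_CUBIC))
cv2.imwrite("pics/c2.png",cv2.resize(im[110:260,210:350],None,fx=4,fy=4,interpolation=cv2.INTER_CUBIC))
```

```text
(no output)
```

View pics/c1.png

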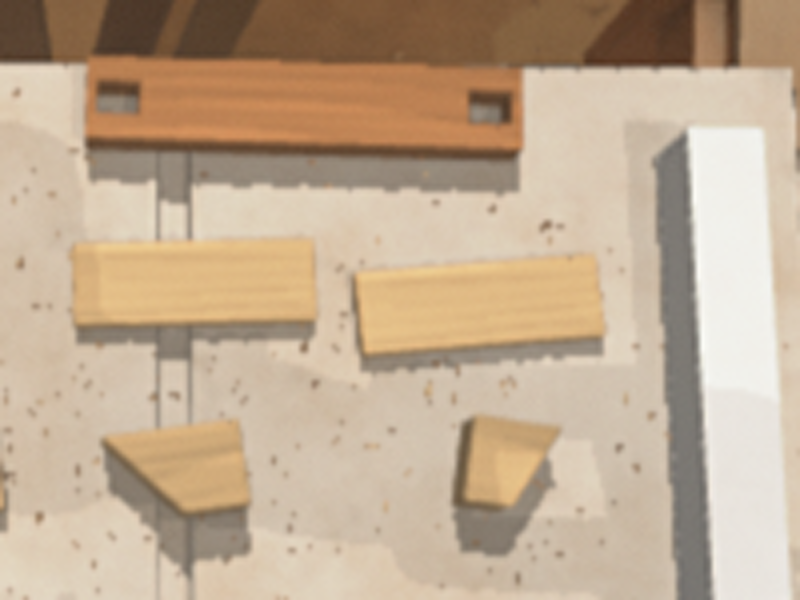

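View pics/c2.png

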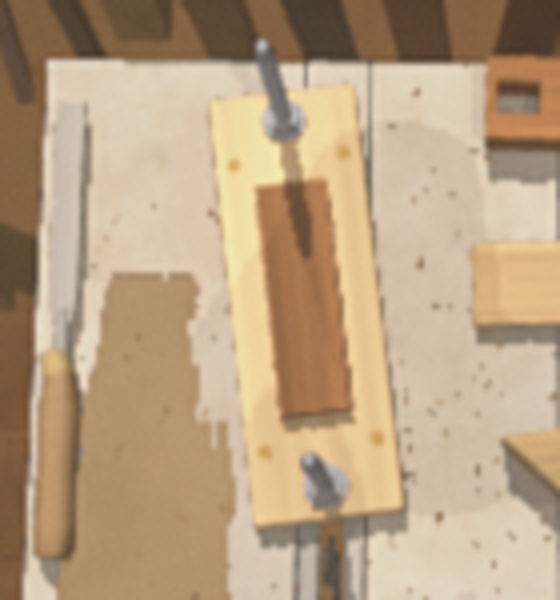

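```bash
cat > h.py <<'E'
import numpy as np,cv2
from scipy.optimize import least_squares
from rig import robot,camera,camera_model
CM={n:camera_model(n) for n in("scene","top")}
def proj(n,P):
    m=CM[n];P=np.atleast_2d(P);c=P@m["world_to_cam"][:3,:3].T+m["world_to_cam"][:3,3]
    c=c*[1,-1,-1];p=c@m["K"].T;return p[:,:2]/p[:,2:]
def body(p,L):
    L=np.atleast_2d(L);c,s=np.cos(p[2]),np.sin(p[2])
    return np.c_[p[0]+c*L[:,0]-s*L[:,1],p[1]+s*L[:,0]+c*L[:,1],L[:,2]]
def fit(L,px,p0,n="top"):
    r=least_squares(lambda p:(proj(n,body(p,L))-px).ravel(),p0);return r.x,r.fun.reshape(-1,2)
def unbig(b,off,f=4): return (np.array(b,float)+.5)/f-.5+np.array(off)
def rect(l,w,z): return np.array([[-l/2,-w/2,z],[l/2,-w/2,z],[l/2,w/2,z],[-l/2,w/2,z]])/1000
HEEL=np.array([[-30,-26],[53,-26],[9,26],[-30,26]]);TOE=np.array([[-33,-26],[20,-26],[20,26],[-9,26]])
def blk(B,z): return np.c_[B,np.full(4,z)]/1000
E
cat > f0.py <<'E'
from h import *
o=(310,110)
# model local x -> image right means world -y : yaw=-pi/2 ; local -y -> image down
R={}
def do(name,L,b,off,p0):
    x,r=fit(L,unbig(b,off),p0);R[name]=x;print(name,np.round(x[:2]*1000,1),np.round(np.degrees(x[2]),2),"res px",np.round(r,1).tolist())
h=-np.pi/2
do("bar",rect(270,52,28),[(88,141),(519,149),(522,68),(90,58)],o,(.6,-.2,h))
do("ckL",rect(150,52,14),[(77,324),(315,318),(312,238),(74,245)],o,(.6,-.2,h))
do("ckR",rect(150,52,14),[(366,353),(603,333),(597,255),(357,272)],o,(.6,-.2,h))
do("heel",blk(HEEL,38),[(240,420),(105,440),(187,514),(250,503)],o,(.5,-.1,-h))
do("toe",blk(TOE,38),[(560,430),(476,415),(464,500),(507,508)],o,(.5,-.3,-h))
o=(210,110)
# press x axis -> away from robot (image up)
do("bed",rect(270,92,18),[(403,508),(354,84),(212,100),(257,525)],o,(.6,0.,0))
do("platen",rect(144,44,30),[(352,408),(325,180),(257,188),(283,416)],o,(.6,0.,0))
do("tips",np.array([[-115,0,150],[115,0,150]])/1000,[(311,457),(262,44)],o,(.6,0.,0))
np.save("R.npy",R,allow_pickle=True)
E
python3 f0.py
```

```text
bar [ 636.9 -211.9] -90.91 res px [[-0.7, -0.4], [1.3, 0.0], [0.1, 0.1], [-0.7, 0.2]]
ckL [ 527.5 -144.3] -88.02 res px [[-0.7, 0.4], [0.9, 0.3], [0.5, -0.3], [-0.6, -0.4]]
ckR [ 514.8 -320.1] -85.22 res px [[-0.5, 0.2], [1.1, 0.6], [-0.1, -0.5], [-0.5, -0.3]]
heel [ 408.2 -142.7] 98.26 res px [[-0.1, -0.3], [-0.9, -0.5], [0.2, 0.1], [0.8, 0.6]]
toe [ 413.  -322.9] 79.9 res px [[0.6, 0.0], [-0.6, -0.2], [-0.7, -0.0], [0.7, 0.2]]
bed [513.6  32.7] 7.33 res px [[0.8, 0.3], [0.5, -0.6], [-0.6, -0.4], [-0.8, 0.6]]
platen [512.9  32.9] 7.63 res px [[0.5, 0.2], [0.4, -0.4], [-0.5, -0.3], [-0.5, 0.5]]
tips [514.1  32.7] 7.86 res px [[-0.0, -0.1], [0.0, 0.1]]
```

```bash
cat > ov.py <<'E'
from h import *
R=np.load("R.npy",allow_pickle=True).item()
def prism(im,n,p,B,z0,z1,f,off,col=(0,0,255)):
    for z in(z0,z1):
        q=proj(n,body(p,np.c_[B,np.full(len(B),z)]/1000));q=((q-off+.5)*f-.5)
        cv2.polylines(im,[np.round(q*16).astype(int).reshape(-1,1,2)],True,col if z==z1 else (255,0,0),1,cv2.LINE_AA,4)
r2=lambda l,w:rect(l,w,0)[:,:2]*1000
S={"bar":(r2(270,52),0,28),"ckL":(r2(150,52),0,14),"ckR":(r2(150,52),0,14),"heel":(HEEL,0,38),"toe":(TOE,0,38),"bed":(r2(270,92),0,18),"platen":(r2(144,44),18,30),"tips":(r2(230,1),30,150)}
def overlay(src,n,box,f,out,R=R,S=S):
    im=cv2.imread(src) if isinstance(src,str) else src[:,:,::-1].copy();x0,y0,x1,y1=box
    im=cv2.resize(im[y0:y1,x0:x1],None,fx=f,fy=f,interpolation=cv2.INTER_CUBIC)
    for k in R: prism(im,n,R[k],*S[k],f,np.array([x0,y0]))
    cv2.imwrite(out,im)
if __name__=="__main__":
    overlay("pics/top0.png","top",(310,110,510,260),4,"pics/o1.png")
    overlay("pics/scene0.png","scene",(180,85,380,235),4,"pics/o2.png")
    overlay("pics/scene0.png","scene",(180,150,340,270),5,"pics/o3.png")
E
python3 ov.py
```

```text
(no output)
```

View pics/o1.png

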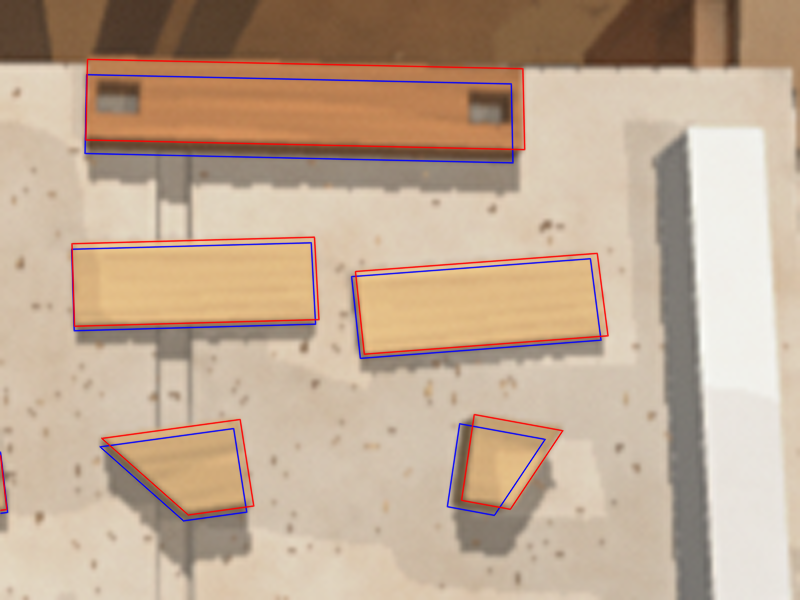

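View pics/o2.png

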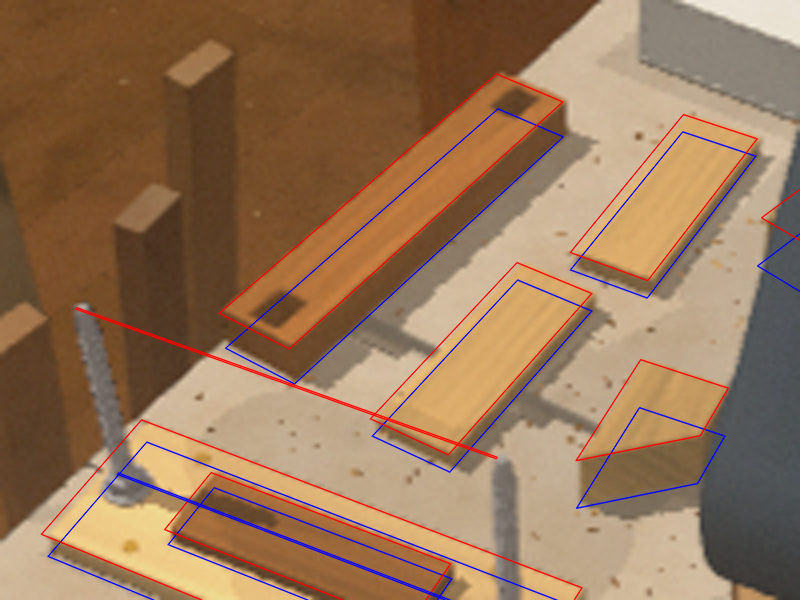

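View pics/o3.png

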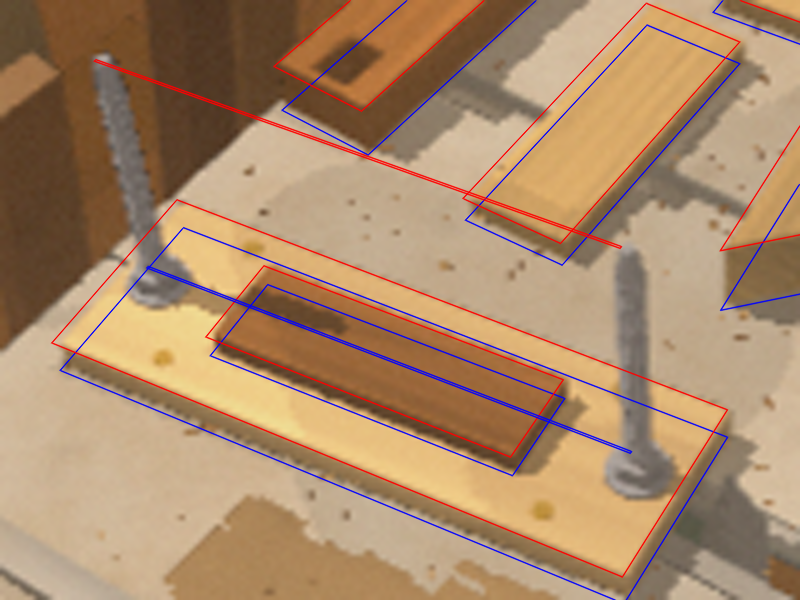

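```bash
cat >> h.py <<'E'
def go(x=None,y=None,z=None,jaw=None):
    """print delta units to a target: x,y in mm TCP; z mm of grasp point; jaw deg (mod 180)"""
    o=robot.get_obs();p=o["position"];q=o["tool_rot"]
    from scipy.spatial.transform import Rotation as Ro
    M=Ro.from_quat(q).as_matrix();a=np.degrees(np.arctan2(M[1,1],M[0,1]))
    g=p+0.164*M[:,2]
    print("t %.2f grasp"%o["time"],np.round(g*1000,1),"jaw %.2f"%a,"tilt",np.round(M[:2,2],4),"q",np.round(o["q"],2),"F",np.round(o["ft_force"],1),"w %.1f"%(o["grip_width"]*1000))
    d=[(t/1000-v)/.025 if t is not None else 0 for t,v in zip((x,y,z),g)]
    r=0 if jaw is None else ((jaw-a+90)%180-90)
    print("units dx,dy,dz",np.round(d,2),"rz",round(r/6,2), "or", round((r-np.sign(r)*180)/6,2))
E
python3 - <<'E'
from h import *
def tri(a,b):
    f=lambda P:np.r_[proj("top",P)[0]-a,proj("scene",P)[0]-b]
    r=least_squares(f,[.7,0,.1]);print(a,np.round(r.x,3),np.round(r.fun,1))
T=[(242,62),(276,78),(308,87),(352,87),(385,70)];S=[(118,170),(155,167),(184,168),(217,137),(230,100)]
for a,b in zip(T,S):tri(a,b)
go(527.5,-144.3,150,2)
print("bed corner table edge", proj("top",[[.66,-.2,0],[.7,-.2,0]]))
E
```

```text
(242, 62) [0.782 0.132 0.114] [ 0.6  1.  -0.9 -0.3]
(276, 78) [0.766 0.058 0.071] [ 0.1  0.1 -0.1 -0. ]
(308, 87) [ 0.774 -0.018  0.003] [ 0.2  0.4 -0.4 -0.1]
(352, 87) [ 0.767 -0.13   0.02 ] [ 0.1  0.3 -0.3 -0.1]
(385, 70) [ 0.784 -0.207  0.076] [ 0.5  0.9 -1.  -0.3]
t 0.10 grasp [ 197.6 -592.3  239.9] jaw -71.56 tilt [-0.0003  0.0019] q [-1.43  0.53  1.43 -0.    1.18 -0.18] F [ 0.4 -0.2 -0.4] w 87.2
units dx,dy,dz [13.2  17.92 -3.59] rz 12.26 or -17.74
bed corner table edge [[379.38142991 130.3874039 ]
 [379.15930176 115.40937229]]
```

Request:
drive_tool --plan '[[[0.73,0.99,0,0,0,0.68],[0.73,0.99,0,0,0,0.68],[0.73,0.99,0,0,0,0.68],[0.73,0.99,0,0,0,0.68],[0.73,0.99,0,0,0,0.68],[0.73,0.99,0,0,0,0.68],[0.73,0.99,0,0,0,0.68],[0.73,0.99,0,0,0,0.68]]]' --grip 0 --force 25

```text
time: 1.1
position: [0.3441, -0.3939, 0.4044]
tool_rot: [0.902, 0.432, -0.0, -0.0]
ft_force: [-0.1, -0.2, 0.2]
grip_width: 0.0872
```

Request:
drive_tool --plan '[[[0.73,0.99,0,0,0,0.68],[0.73,0.99,0,0,0,0.68],[0.73,0.99,0,0,0,0.68],[0.73,0.99,0,0,0,0.68],[0.73,0.99,0,0,0,0.68],[0.73,0.99,-0.5,0,0,0.68],[0.73,0.99,-1,0,0,0.68],[0.73,0.99,-1,0,0,0.68]]]'

```text
time: 2.1
position: [0.4902, -0.196, 0.3415]
tool_rot: [0.744, 0.668, 0.0, 0.0]
ft_force: [-0.2, -0.5, 0.0]
grip_width: 0.0871
```

Run:
```python
from h import *
im=camera("top");cv2.imwrite("pics/t1.png",im[:,:,::-1]);cv2.imwrite("pics/s1.png",camera("scene")[:,:,::-1])
go(527.5,-144.3,20,2)
```

```text
t 2.20 grasp [ 488.9 -193.6  175.6] jaw -6.07 tilt [-0.0051  0.0042] q [-0.59  0.49  1.74  0.    0.92 -0.48] F [-0.2 -0.4 -0. ] w 86.9
units dx,dy,dz [ 1.54  1.97 -6.22] rz 1.35 or -28.65
```

View pics/t1.png

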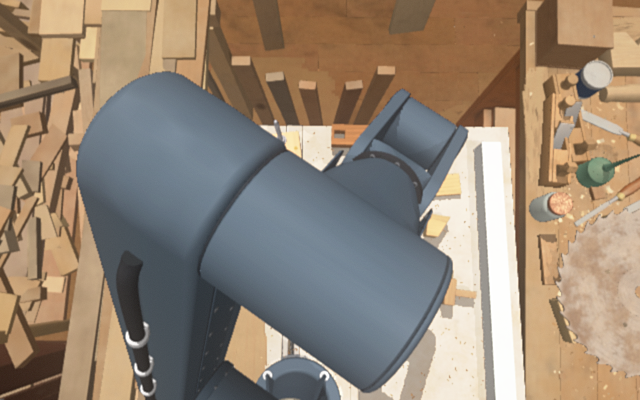

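View pics/s1.png

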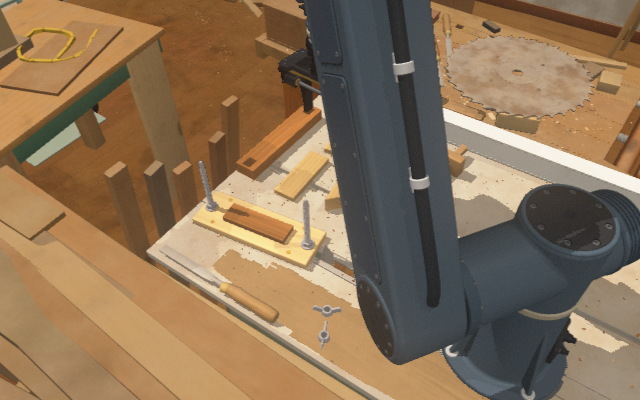

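Request:
drive_tool --plan '[[[0.77,0.98,-1,0,0,0.67],[0.77,0.98,-1,0,0,0.67],[0,0,-1,0,0,0],[0,0,-1,0,0,0],[0,0,0,0,0,0],[0,0,0,0,0,0]]]'

```text
time: 2.95
position: [0.5284, -0.1486, 0.2431]
tool_rot: [0.696, 0.718, 0.0, 0.001]
ft_force: [0.2, -0.3, -0.5]
grip_width: 0.0867
```

Run:
```python
from h import *
go(527.5,-144.3,20,2)
```

```text
t 2.95 grasp [ 528.6 -148.7   79.1] jaw 1.71 tilt [ 0.0011 -0.0007] q [-0.48  0.67  1.75 -0.    0.72 -0.51] F [ 0.2 -0.3 -0.5] w 86.7
units dx,dy,dz [-0.04  0.18 -2.36] rz 0.05 or -29.95
```

Request:
drive_tool --plan '[[[-0.04,0.18,-1,0,0,0.05],[0,0,-0.8,0,0,0],[0,0,-0.3,0,0,0],[0,0,-0.26,0,0,0],[0,0,0,0,0,0],[0,0,0,0,0,0]]]'

```text
time: 3.7
position: [0.5274, -0.1435, 0.1838]
tool_rot: [0.694, 0.72, 0.0, 0.001]
ft_force: [0.5, 0.2, -0.2]
grip_width: 0.0873
```

Request:
drive_tool --plan '[[[0,0,0,0,0,0],[0,0,0,0,0,0],[0,0,0,0,0,0],[0,0,0,0,0,0],[0,0,0,0,0,0],[0,0,0,0,0,0],[0,0,0,0,0,0],[0,0,0,0,0,0]]]' --grip 1 --force 25

```text
time: 4.7
position: [0.5271, -0.1433, 0.1832]
tool_rot: [0.694, 0.72, -0.0, -0.0]
ft_force: [-1.4, 0.6, 1.5]
grip_width: 0.0516
```

Run:
```python
from h import *
go(513.5,32.8,200,97.6)
```

```text
t 4.70 grasp [ 527.  -143.3   19.2] jaw 2.06 tilt [-0.0005  0.0002] q [-0.47  0.77  1.78 -0.    0.59 -0.51] F [-1.4  0.6  1.5] w 51.6
units dx,dy,dz [-0.54  7.04  7.23] rz -14.08 or 15.92
```

Request:
drive_tool --plan '[[[0,0,1,0,0,0],[0,0,1,0,0,0],[0,0,1,0,0,-0.9],[0,0,1,0,0,-0.9],[0,0,1,0,0,-0.9],[0,0,1,0,0,-0.9],[0,0.3,1,0,0,-0.9],[0,0.7,0.25,0,0,-0.9]]]'

```text
time: 5.7
position: [0.5278, -0.1188, 0.3662]
tool_rot: [0.869, 0.496, 0.001, 0.002]
ft_force: [0.3, -1.0, -1.3]
grip_width: 0.0516
```

Request:
drive_tool --plan '[[[-0.06,0.7,0,0,0,-0.96],[-0.06,0.7,0,0,0,-0.96],[-0.06,0.75,0,0,0,-0.96],[-0.06,0.75,0,0,0,-0.96],[-0.06,0.75,0,0,0,-0.96],[-0.08,0.75,0,0,0,-0.96],[-0.08,0.75,0,0,0,-0.96],[-0.08,0.75,0,0,0,-0.96]]]'

```text
time: 6.7
position: [0.5135, 0.0298, 0.3643]
tool_rot: [0.993, 0.117, 0.0, -0.0]
ft_force: [-0.3, 0.3, -1.1]
grip_width: 0.0518
```

Request:
drive_tool --plan '[[[0,0,0,0,0,-0.5],[0,0,0,0,0,-0.5],[0,0,0,0,0,0],[0,0,0,0,0,0]]]'

```text
time: 7.2
position: [0.5137, 0.0291, 0.3644]
tool_rot: [0.998, 0.066, -0.0, -0.0]
ft_force: [-0.4, -0.2, -0.7]
grip_width: 0.0517
```

Run:
```python
from h import *
cv2.imwrite("pics/t2.png",camera("top")[:,:,::-1]);cv2.imwrite("pics/s2.png",camera("scene")[:,:,::-1])
go(513.5,32.8,50,97.6)
```

```text
t 7.30 grasp [513.7  29.  200.4] jaw -82.40 tilt [-0.  0.] q [-0.16  0.44  1.75  0.    0.96  1.28] F [ 0.5  0.8 -0. ] w 51.6
units dx,dy,dz [-0.01  0.15 -6.02] rz 0.0 or -30.0
```

View pics/t2.png

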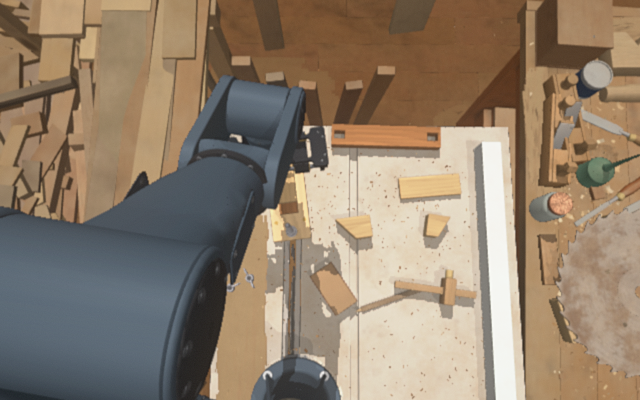

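View pics/s2.png

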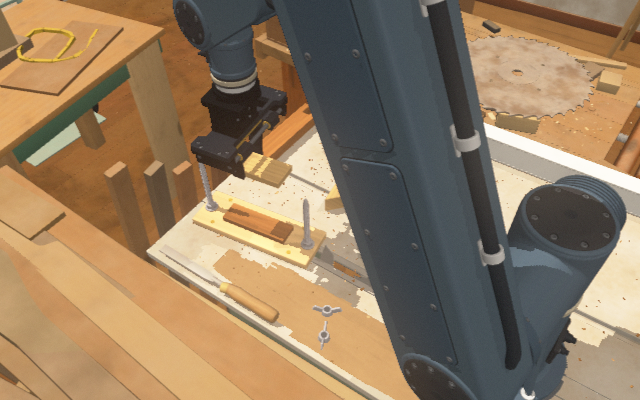

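Request:
drive_tool --plan '[[[0,0.15,-0.8,0,0,0],[0,0,-1,0,0,0],[0,0,-1,0,0,0],[0,0,-1,0,0,0],[0,0,-1,0,0,0],[0,0,-0.6,0,0,0],[0,0,-0.3,0,0,0],[0,0,0,0,0,0]]]'

```text
time: 8.3
position: [0.5138, 0.0328, 0.2219]
tool_rot: [0.998, 0.066, -0.0, -0.0]
ft_force: [-0.8, -0.4, -1.0]
grip_width: 0.0521
```

Run:
```python
from h import *
cv2.imwrite("pics/s3.png",cv2.resize(camera("scene")[150:270,180:340,::-1],None,fx=5,fy=5,interpolation=cv2.INTER_CUBIC))
go(513.5,32.8,50,97.6)
```

```text
t 8.35 grasp [514.1  32.8  58.3] jaw -82.42 tilt [ 0.0007 -0.0001] q [-0.15  0.68  1.85 -0.    0.61  1.29] F [-0.8  1.3 -1. ] w 51.8
units dx,dy,dz [-0.02 -0.   -0.33] rz 0.0 or -30.0
```

View pics/s3.png

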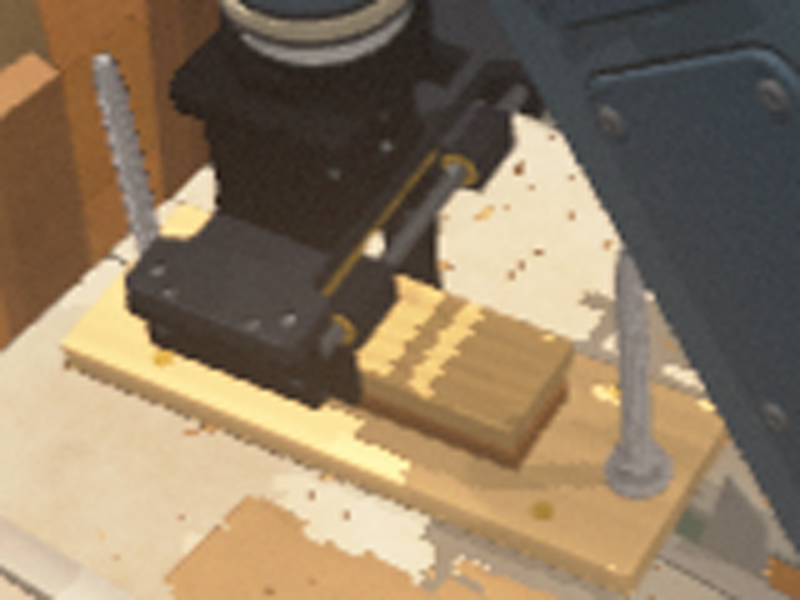

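Request:
drive_tool --plan '[[[0,0,-0.2,0,0,0],[0,0,-0.15,0,0,0],[0,0,0,0,0,0],[0,0,0,0,0,0]]]'

```text
time: 8.85
position: [0.5136, 0.0329, 0.2133]
tool_rot: [0.998, 0.066, -0.0, -0.0]
ft_force: [-0.2, -0.2, -0.5]
grip_width: 0.0514
```

Run:
```python
from h import *
go(513.5,32.8,50,97.6)
```

```text
t 8.85 grasp [513.6  32.9  49.3] jaw -82.42 tilt [-0.0001  0.    ] q [-0.15  0.7   1.85 -0.    0.59  1.29] F [-0.2 -0.2 -0.5] w 51.4
units dx,dy,dz [-0.01 -0.    0.03] rz 0.0 or -30.0
```

Request:
drive_tool --plan '[[[0,0,-0.03,0,0,0],[0,0,0,0,0,0],[0,0,0,0,0,0],[0,0,0,0,0,0],[0,0,0,0,0,0],[0,0,0,0,0,0]]]' --grip 0

```text
time: 9.6
position: [0.5137, 0.0329, 0.2125]
tool_rot: [0.998, 0.066, -0.0, -0.0]
ft_force: [0.2, -0.8, 0.2]
grip_width: 0.0867
```

Request:
drive_tool --plan '[[[0,0,0.4,0,0,0],[0,0,1,0,0,0],[0,0,1,0,0,0],[0,0,1,0,0,0],[0,0,1,0,0,0],[0,0,1,0,0,0],[0,0,0.5,0,0,0]]]'

```text
time: 10.48
position: [0.5137, 0.0329, 0.3619]
tool_rot: [0.998, 0.066, 0.001, 0.0]
ft_force: [0.9, -0.1, -1.0]
grip_width: 0.087
```

Run:
```python
from h import *
go(408.2,-142.7,90,8.3)
```

```text
t 10.47 grasp [514.2  32.8 197.9] jaw -82.42 tilt [ 0.0028 -0.0004] q [-0.15  0.44  1.75  0.    0.95  1.29] F [ 0.9 -0.1 -1. ] w 87.0
units dx,dy,dz [-4.24 -7.02 -4.31] rz -14.88 or 15.12
```

Request:
drive_tool --plan '[[[-0.2,-0.7,0,0,0,0.95],[-0.25,-0.7,0,0,0,0.95],[-0.25,-0.7,0,0,0,0.95],[-0.3,-0.7,0,0,0,0.95],[-0.3,-0.7,0,0,0,0.95],[-0.3,-0.7,0,0,0,0.95],[-0.3,-0.7,0,0,0,0.95],[-0.3,-0.7,0,0,0,0.95]]]'

```text
time: 11.48
position: [0.4582, -0.1076, 0.3599]
tool_rot: [0.893, 0.449, -0.0, -0.0]
ft_force: [0.3, -0.3, -0.1]
grip_width: 0.0871
```

Request:
drive_tool --plan '[[[-0.3,-0.4,-0.4,0,0,0.95],[-0.3,-0.4,-0.6,0,0,0.95],[-0.3,-0.3,-0.6,0,0,0.95],[-0.3,-0.3,-0.6,0,0,0.95],[-0.3,0,-0.7,0,0,0.95],[-0.3,0,-0.7,0,0,0.95],[-0.24,0,-0.7,0,0,0.95],[0,0,0,0,0,0.87]]]'

```text
time: 12.48
position: [0.4068, -0.1418, 0.2513]
tool_rot: [0.653, 0.757, -0.0, -0.002]
ft_force: [0.0, -0.6, 0.4]
grip_width: 0.0866
```

Run:
```python
from h import *
cv2.imwrite("pics/t4.png",camera("top")[:,:,::-1]);cv2.imwrite("pics/s4.png",camera("scene")[:,:,::-1])
go(408.2,-142.7,22,8.3)
```

```text
t 12.57 grasp [ 407.3 -142.    88.1] jaw 8.28 tilt [-0.0011  0.0007] q [-0.6   0.57  2.04 -0.    0.54 -0.74] F [ 0.   1.1 -0.3] w 86.8
units dx,dy,dz [ 0.04 -0.03 -2.65] rz 0.0 or -30.0
```

View pics/t4.png

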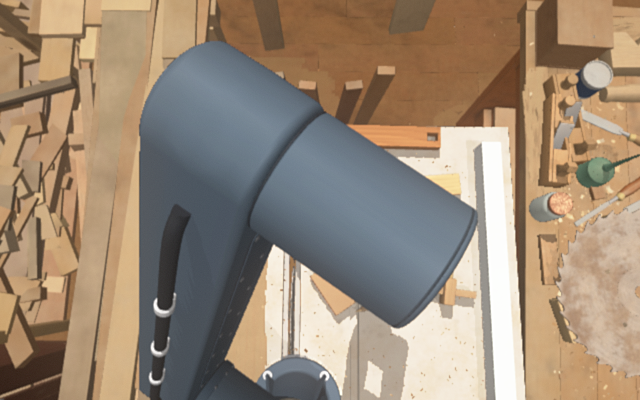

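View pics/s4.png

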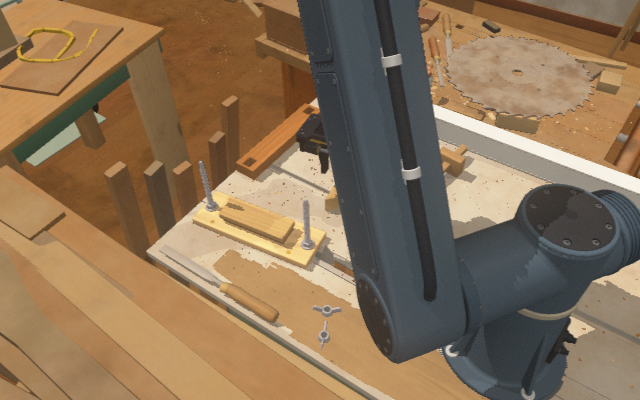

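Run:
```python
from h import *
from ov import overlay,r2
for z in(0,.03,.06):
  r=least_squares(lambda p:proj("top",[p[0],p[1],z])[0]-(333,262),[.35,-.1]);print(z,r.x,proj("scene",[*r.x,z]))
P=np.array([.5132,.0328,np.radians(7.6)])
overlay("pics/s4.png","scene",(180,150,340,270),5,"pics/o4.png",{"c":P,"pl":P,"bed":P},{"c":(r2(150,52),30,44),"pl":(r2(144,44),18,30),"bed":(r2(270,92),0,18)})
im=cv2.imread("pics/t2.png");cv2.imwrite("pics/o5.png",cv2.resize(im[200:340,280:480],None,fx=4,fy=4,interpolation=cv2.INTER_CUBIC))
```

```text
0 [ 0.32679097 -0.08307598] [[362.68781384 232.45628371]]
0.03 [ 0.32558021 -0.08239443] [[363.79309924 223.65808692]]
0.06 [ 0.32436946 -0.08171288] [[364.94835509 214.4621197 ]]
```

View pics/o4.png

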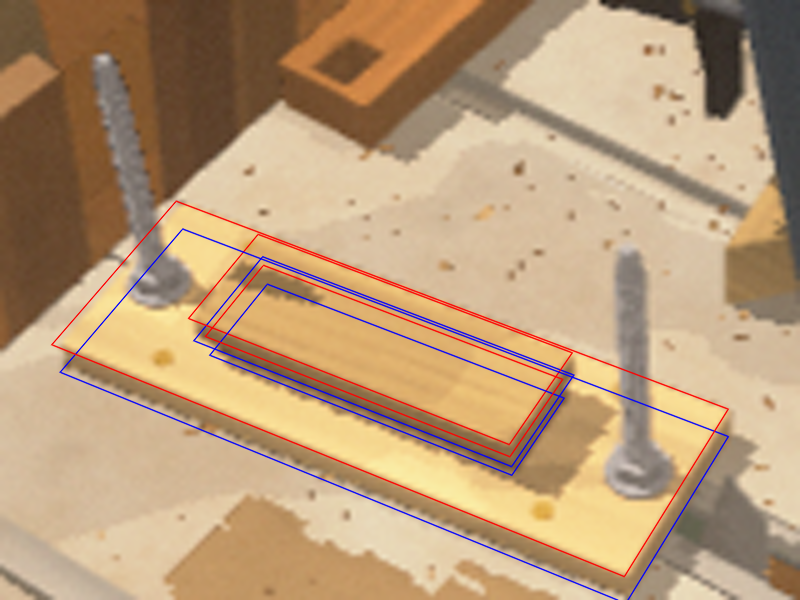

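View pics/o5.png

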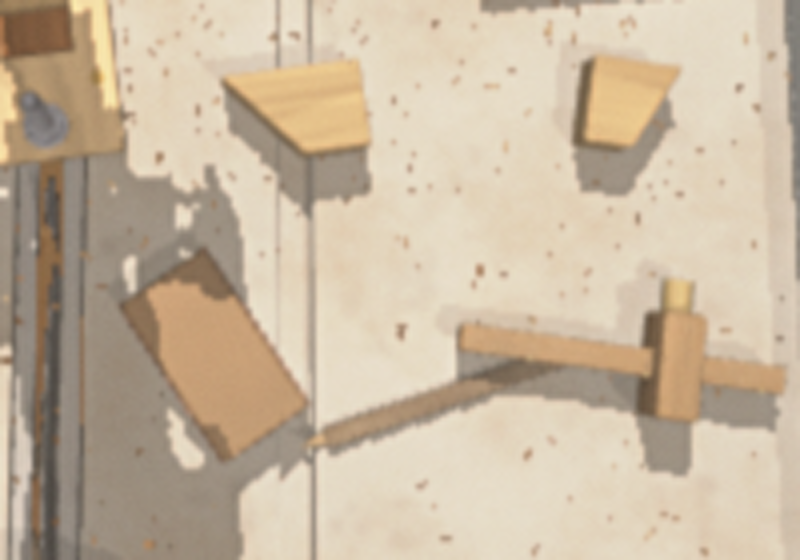

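Request:
drive_tool --plan '[[[0.03,-0.03,-1,0,0,0],[0,0,-1,0,0,0],[0,0,-0.6,0,0,0],[0,0,0,0,0,0],[0,0,0,0,0,0]]]'

```text
time: 13.2
position: [0.4087, -0.143, 0.1879]
tool_rot: [0.654, 0.756, 0.0, 0.0]
ft_force: [-0.4, 0.9, -0.7]
grip_width: 0.0868
```

Request:
drive_tool --plan '[[[0,0,0,0,0,0],[0,0,0,0,0,0],[0,0,0,0,0,0],[0,0,0,0,0,0],[0,0,0,0,0,0],[0,0,0,0,0,0],[0,0,0,0,0,0]]]' --grip 1 --force 25

```text
time: 14.08
position: [0.4083, -0.1428, 0.1876]
tool_rot: [0.654, 0.756, -0.0, -0.0]
ft_force: [-0.7, 0.1, 4.2]
grip_width: 0.0518
```

Run:
```python
from h import *
P=np.array([.5132,.0328,np.radians(7.6)])
t=body(P,[[-.045,0,0],[.055,0,0]])[:,:2]*1000;print(t)
go(*t[0],200,97.6)
```

```text
[[468.59530069  26.84846244]
 [567.71685471  40.07410146]]
t 14.07 grasp [ 408.3 -142.8   23.6] jaw 8.30 tilt [-0.0002  0.0001] q [-0.6   0.72  2.06 -0.    0.36 -0.74] F [-0.7  0.1  4.2] w 51.8
units dx,dy,dz [2.41 6.79 7.06] rz 14.88 or -15.12
```

Request:
drive_tool --plan '[[[0,0,1,0,0,0],[0,0,1,0,0,-0.7],[0,0.2,1,0,0,-0.96],[0.1,0.4,1,0,0,-0.96],[0.1,0.4,1,0,0,-0.96],[0.2,0.4,1,0,0,-0.96],[0.2,0.4,1,0,0,-0.96],[0.2,0.4,0,0,0,-0.96]]]'

```text
time: 15.08
position: [0.429, -0.0877, 0.364]
tool_rot: [0.869, 0.495, 0.001, 0.002]
ft_force: [0.3, 0.6, -1.6]
grip_width: 0.0519
```

Request:
drive_tool --plan '[[[0.2,0.6,0,0,0,-0.96],[0.2,0.6,0,0,0,-0.96],[0.2,0.6,0,0,0,-0.96],[0.2,0.6,0,0,0,-0.96],[0.2,0.6,0,0,0,-0.96],[0.2,0.6,0,0,0,-0.96],[0.2,0.6,0,0,0,-0.96],[0.2,0.39,0,0,0,-0.96]]]'

```text
time: 16.08
position: [0.4682, 0.0276, 0.3621]
tool_rot: [0.993, 0.116, -0.001, -0.0]
ft_force: [-0.0, 0.1, -2.0]
grip_width: 0.0518
```

Request:
drive_tool --plan '[[[0,0,0,0,0,-0.97],[0,0,0,0,0,0],[0,0,0,0,0,0],[0,0,0,0,0,0]]]'

```text
time: 16.58
position: [0.4683, 0.0267, 0.3624]
tool_rot: [0.998, 0.067, -0.0, -0.0]
ft_force: [-0.2, -0.3, -1.4]
grip_width: 0.0518
```

Run:
```python
from h import *
go(468.6,26.8,67.6,97.6)
```

```text
t 16.57 grasp [468.3  26.7 198.4] jaw -82.34 tilt [-0.0002  0.    ] q [-0.18  0.38  1.86  0.    0.9   1.26] F [-0.2 -0.3 -1.4] w 51.8
units dx,dy,dz [ 0.01  0.   -5.23] rz -0.01 or 29.99
```

Request:
drive_tool --plan '[[[0.01,0,-0.9,0,0,0],[0,0,-1,0,0,0],[0,0,-1,0,0,0],[0,0,-1,0,0,0],[0,0,-0.6,0,0,0],[0,0,-0.4,0,0,0],[0,0,-0.2,0,0,0],[0,0,0,0,0,0]]]'

```text
time: 17.58
position: [0.4688, 0.0268, 0.235]
tool_rot: [0.998, 0.067, 0.0, 0.0]
ft_force: [0.4, 0.4, 0.5]
grip_width: 0.0518
```

Run:
```python
from h import *
cv2.imwrite("pics/s5.png",cv2.resize(camera("scene")[150:270,180:340,::-1],None,fx=5,fy=5,interpolation=cv2.INTER_CUBIC))
go(468.6,26.8,67.6,97.6)
```

```text
t 17.62 grasp [469.   26.8  71.3] jaw -82.36 tilt [ 0.0007 -0.0001] q [-0.18  0.63  1.95  0.    0.56  1.26] F [ 0.1 -0.2 -0.8] w 51.9
units dx,dy,dz [-0.02  0.   -0.15] rz -0.01 or 29.99
```

View pics/s5.png

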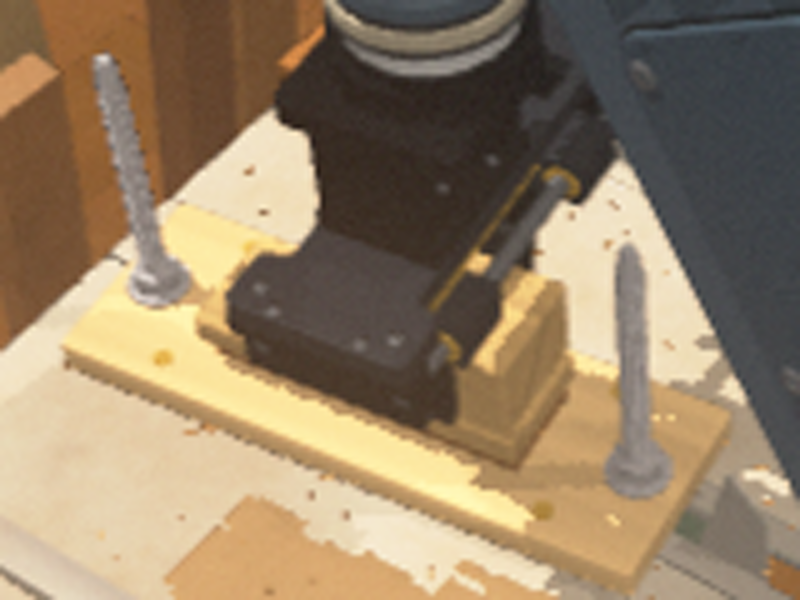

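Heel block sits just above the cheek's near end, edges flush. I'll lower it and release.

Request:
drive_tool --plan '[[[0,0,-0.13,0,0,0],[0,0,-0.04,0,0,0],[0,0,0,0,0,0],[0,0,0,0,0,0]]]'

```text
time: 18.12
position: [0.4688, 0.0269, 0.2316]
tool_rot: [0.998, 0.067, 0.001, 0.0]
ft_force: [-0.9, -0.3, 4.6]
grip_width: 0.0516
```

Request:
drive_tool --plan '[[[0,0,0,0,0,0],[0,0,0,0,0,0],[0,0,0,0,0,0],[0,0,0,0,0,0],[0,0,0,0,0,0],[0,0,0,0,0,0]]]' --grip 0

```text
time: 18.88
position: [0.4687, 0.0269, 0.2307]
tool_rot: [0.998, 0.067, -0.0, -0.0]
ft_force: [-0.0, 0.4, 0.0]
grip_width: 0.0866
```

Request:
drive_tool --plan '[[[0,0,0.4,0,0,0],[0,0,1,0,0,0],[0,0,1,0,0,0],[0,0,1,0,0,0],[0,0,1,0,0,0],[0,0,0.8,0,0,0]]]'

```text
time: 19.62
position: [0.4685, 0.027, 0.3625]
tool_rot: [0.998, 0.067, 0.001, 0.0]
ft_force: [0.5, 0.4, 0.3]
grip_width: 0.0872
```

Run:
```python
from h import *
go(413,-322.9,90,-10.1)
```

```text
t 19.62 grasp [468.7  26.9 198.5] jaw -82.36 tilt [ 0.0015 -0.0002] q [-0.18  0.38  1.86  0.    0.9   1.26] F [0.5 0.4 0.3] w 87.2
units dx,dy,dz [ -2.23 -13.99  -4.34] rz 12.04 or -17.96
```

Request:
drive_tool --plan '[[[0,-0.93,0,0,0,0.8],[-0.1,-0.93,0,0,0,0.8],[-0.1,-0.93,0,0,0,0.8],[-0.15,-0.93,0,0,0,0.8],[-0.15,-0.93,0,0,0,0.8],[-0.15,-0.93,0,0,0,0.8],[-0.15,-0.93,0,0,0,0.8],[-0.2,-0.93,0,0,0,0.8]]]'

```text
time: 20.62
position: [0.4433, -0.1598, 0.3614]
tool_rot: [0.92, 0.392, 0.0, 0.0]
ft_force: [0.5, -0.1, 0.3]
grip_width: 0.0872
```

Request:
drive_tool --plan '[[[-0.2,-0.93,-0.4,0,0,0.8],[-0.2,-0.93,-0.6,0,0,0.8],[-0.2,-0.93,-0.6,0,0,0.8],[-0.2,-0.93,-0.6,0,0,0.8],[-0.2,-0.93,-0.7,0,0,0.8],[-0.2,-0.93,-0.7,0,0,0.8],[-0.03,-0.97,-0.7,0,0,0.84],[0,0,0,0,0,0]]]'

```text
time: 21.62
position: [0.4128, -0.3242, 0.2529]
tool_rot: [0.768, 0.641, 0.0, -0.0]
ft_force: [-0.1, 0.1, 0.3]
grip_width: 0.0866
```

Run:
```python
from h import *
cv2.imwrite("pics/t6.png",camera("top")[:,:,::-1]);cv2.imwrite("pics/s6.png",camera("scene")[:,:,::-1])
go(413,-322.9,23,-10.1)
```

```text
t 21.73 grasp [ 412.7 -322.3   89.7] jaw -10.22 tilt [-0.0004  0.0008] q [-0.88  0.63  1.81  0.    0.7  -0.7 ] F [0.2 0.2 0.2] w 86.8
units dx,dy,dz [ 0.01 -0.03 -2.67] rz 0.02 or -29.98
```

View pics/t6.png

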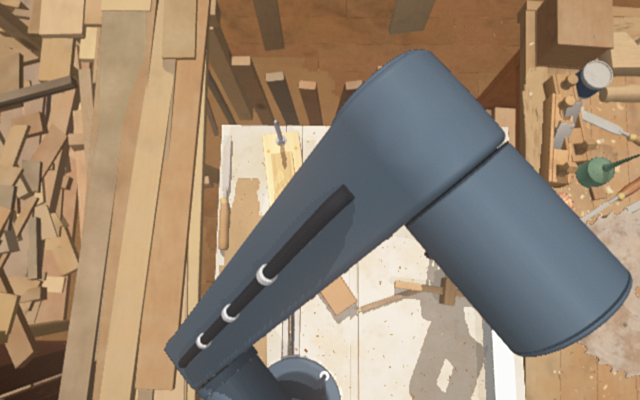

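View pics/s6.png

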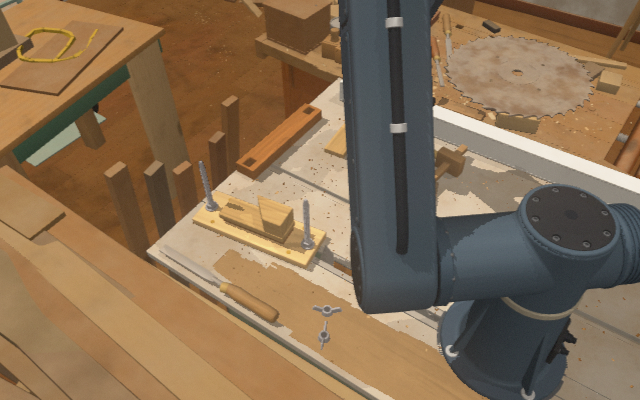

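Request:
drive_tool --plan '[[[0.01,-0.02,-1,0,0,0.02],[0,0,-1,0,0,0],[0,0,-0.67,0,0,0],[0,0,0,0,0,0],[0,0,0,0,0,0]]]'

```text
time: 22.35
position: [0.4135, -0.3233, 0.1872]
tool_rot: [0.766, 0.643, 0.0, 0.001]
ft_force: [-0.5, -0.7, -0.3]
grip_width: 0.087
```

Request:
drive_tool --plan '[[[0,0,0,0,0,0],[0,0,0,0,0,0],[0,0,0,0,0,0],[0,0,0,0,0,0],[0,0,0,0,0,0],[0,0,0,0,0,0],[0,0,0,0,0,0]]]' --grip 1 --force 25

```text
time: 23.22
position: [0.4131, -0.3234, 0.1866]
tool_rot: [0.766, 0.643, -0.0, -0.0]
ft_force: [-0.9, -0.7, 2.6]
grip_width: 0.0517
```

Run:
```python
from h import *
from ov import overlay,r2
P=np.array([.5132,.0328,np.radians(7.6)])
overlay("pics/s6.png","scene",(180,150,340,270),5,"pics/o6.png",{"c":P,"h":P,"bed":P},{"c":(r2(150,52),30,44),"h":(HEEL+[-45,0],44,82),"bed":(r2(270,92),0,18)})
go(567.7,40.1,200,97.6)
```

```text
t 23.23 grasp [ 413.1 -323.3   22.6] jaw -10.00 tilt [-0.0002  0.0002] q [-0.88  0.75  1.83 -0.    0.56 -0.7 ] F [-0.9 -0.7  2.6] w 51.7
units dx,dy,dz [ 6.19 14.54  7.1 ] rz -12.07 or 17.93
```

View pics/o6.png

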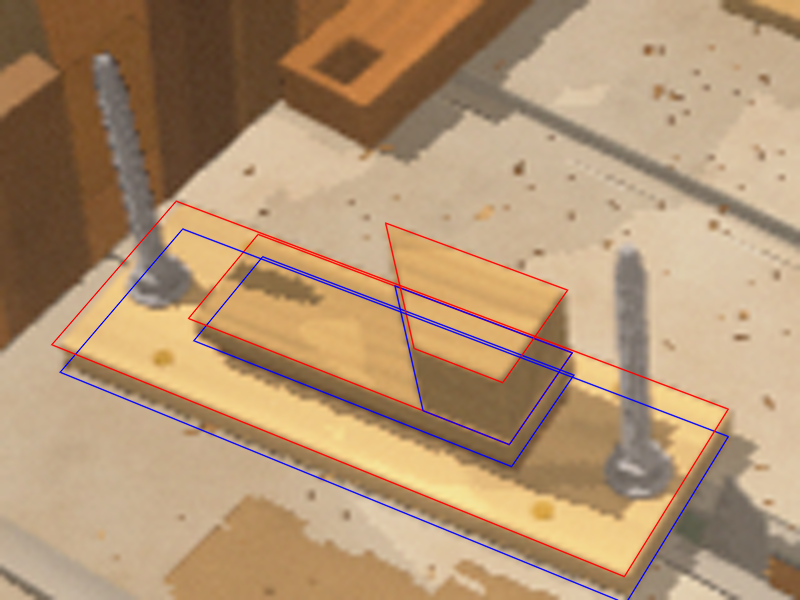

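Request:
drive_tool --plan '[[[0,0,1,0,0,0],[0,0,1,0,0,0],[0.2,0.5,1,0,0,-0.6],[0.3,0.9,1,0,0,-0.8],[0.4,0.9,1,0,0,-0.8],[0.4,0.9,1,0,0,-0.8],[0.4,0.9,1,0,0,-0.8],[0.4,0.9,0.1,0,0,-0.8]]]'

```text
time: 24.22
position: [0.4664, -0.1978, 0.3657]
tool_rot: [0.898, 0.44, 0.001, 0.002]
ft_force: [0.4, 0.7, -0.8]
grip_width: 0.0517
```

Request:
drive_tool --plan '[[[0.4,0.9,0,0,0,-0.8],[0.4,0.9,0,0,0,-0.8],[0.4,0.9,0,0,0,-0.8],[0.4,0.9,0,0,0,-0.8],[0.4,0.9,0,0,0,-0.8],[0.4,0.9,0,0,0,-0.8],[0.4,0.9,0,0,0,-0.8],[0.4,0.9,0,0,0,-0.8]]]'

```text
time: 25.22
position: [0.5458, -0.0175, 0.3636]
tool_rot: [0.993, 0.12, -0.0, -0.0]
ft_force: [0.2, -1.1, -0.1]
grip_width: 0.0519
```

Request:
drive_tool --plan '[[[0.4,0.9,0,0,0,-0.8],[0.4,0.9,0,0,0,-0.27],[0.09,0.54,0,0,0,0],[0,0,0,0,0,0],[0,0,0,0,0,0]]]'

```text
time: 25.85
position: [0.5676, 0.0396, 0.3638]
tool_rot: [0.998, 0.066, -0.0, 0.0]
ft_force: [0.9, -0.0, -0.2]
grip_width: 0.0522
```

Run:
```python
from h import *
go(567.7,40.1,66.6,97.6)
```

```text
t 25.85 grasp [567.5  39.6 199.8] jaw -82.42 tilt [-0.0007 -0.0003] q [-0.13  0.5   1.62 -0.    1.02  1.31] F [ 0.9 -0.  -0.2] w 52.2
units dx,dy,dz [ 0.01  0.02 -5.33] rz 0.0 or -30.0
```

Request:
drive_tool --plan '[[[0.01,0.02,-0.9,0,0,0],[0,0,-1,0,0,0],[0,0,-1,0,0,0],[0,0,-1,0,0,0],[0,0,-0.7,0,0,0],[0,0,-0.4,0,0,0],[0,0,-0.15,0,0,0],[0,0,0,0,0,0]]]'

```text
time: 26.85
position: [0.5684, 0.0405, 0.2355]
tool_rot: [0.998, 0.066, 0.0, 0.0]
ft_force: [-0.6, -0.2, -0.4]
grip_width: 0.0517
```

Run:
```python
from h import *
cv2.imwrite("pics/s7.png",cv2.resize(camera("scene")[150:270,180:340,::-1],None,fx=5,fy=5,interpolation=cv2.INTER_CUBIC))
go(567.7,40.1,66.6,97.6)
```

```text
t 26.90 grasp [568.7  40.6  71.8] jaw -82.42 tilt [ 0.0012 -0.0001] q [-0.12  0.7   1.7   0.    0.74  1.31] F [-0.7 -0.  -1. ] w 51.8
units dx,dy,dz [-0.04 -0.02 -0.21] rz 0.0 or -30.0
```

View pics/s7.png

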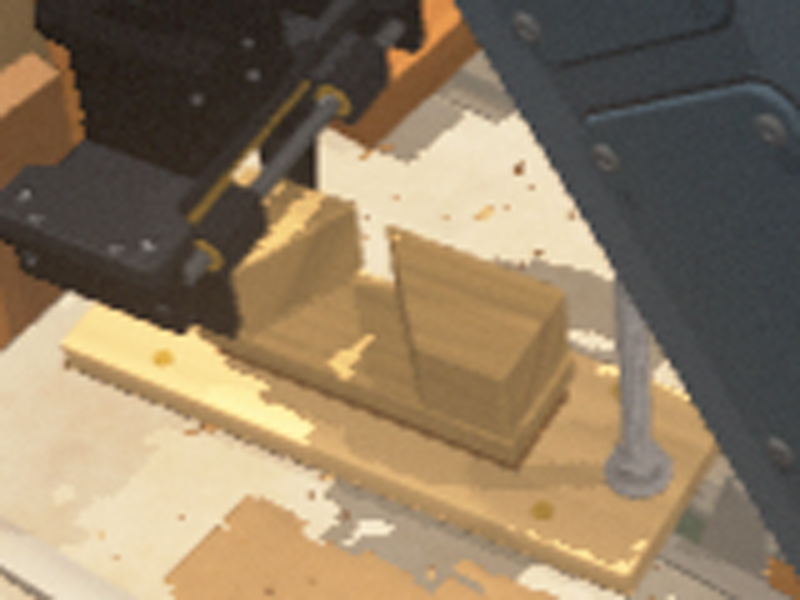

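Request:
drive_tool --plan '[[[0,0,-0.1,0,0,0],[0,0,-0.06,0,0,0],[0,0,0,0,0,0],[0,0,0,0,0,0]]]'

```text
time: 27.4
position: [0.5682, 0.0406, 0.2313]
tool_rot: [0.998, 0.066, 0.0, 0.0]
ft_force: [0.3, 0.7, -0.6]
grip_width: 0.052
```

Run:
```python
from h import *
go(567.7,40.1,66.6,97.6)
```

```text
t 27.40 grasp [568.2  40.6  67.3] jaw -82.42 tilt [ 0.0001 -0.    ] q [-0.12  0.71  1.7  -0.    0.73  1.31] F [ 0.3  0.7 -0.6] w 52.0
units dx,dy,dz [-0.02 -0.02 -0.03] rz 0.0 or -30.0
```

Request:
drive_tool --plan '[[[-0.02,-0.02,0,0,0,0],[0,0,-0.04,0,0,0],[0,0,0,0,0,0],[0,0,0,0,0,0]]]'

```text
time: 27.9
position: [0.5677, 0.0401, 0.2306]
tool_rot: [0.998, 0.066, 0.0, 0.0]
ft_force: [-1.2, -0.6, 3.2]
grip_width: 0.0518
```

Request:
drive_tool --plan '[[[0,0,0,0,0,0],[0,0,0,0,0,0],[0,0,0,0,0,0],[0,0,0,0,0,0],[0,0,0,0,0,0],[0,0,0,0,0,0]]]' --grip 0

```text
time: 28.65
position: [0.5677, 0.0401, 0.2302]
tool_rot: [0.998, 0.066, 0.0, 0.0]
ft_force: [-0.5, 0.1, -0.1]
grip_width: 0.0867
```

Request:
drive_tool --plan '[[[0,0,0.4,0,0,0],[0,0,1,0,0,0],[0,0,1,0,0,0],[0,0,1,0,0,0],[0,0,1,0,0,0],[0,0,0.8,0,0,0]]]'

```text
time: 29.4
position: [0.5676, 0.0401, 0.3621]
tool_rot: [0.998, 0.066, 0.001, 0.0]
ft_force: [1.0, -0.0, -0.6]
grip_width: 0.0872
```

Run:
```python
from h import *
go(514.8,-320.1,90,4.8)
```

```text
t 29.40 grasp [567.9  40.1 198.1] jaw -82.42 tilt [ 0.0017 -0.0002] q [-0.13  0.51  1.62  0.    1.01  1.31] F [ 1.  -0.  -0.6] w 87.2
units dx,dy,dz [ -2.12 -14.41  -4.33] rz 14.54 or -15.46
```

Request:
drive_tool --plan '[[[-0.1,-0.9,0,0,0,0.9],[-0.1,-0.9,0,0,0,0.9],[-0.1,-0.9,0,0,0,0.9],[-0.1,-0.9,0,0,0,0.9],[-0.1,-0.9,0,0,0,0.9],[-0.1,-0.9,0,0,0,0.9],[-0.1,-0.9,0,0,0,0.9],[-0.1,-0.9,0,0,0,0.9]]]'

```text
time: 30.4
position: [0.5474, -0.1405, 0.361]
tool_rot: [0.903, 0.43, 0.0, 0.0]
ft_force: [0.6, -0.4, 0.0]
grip_width: 0.0872
```

Request:
drive_tool --plan '[[[-0.1,-0.9,-0.4,0,0,0.9],[-0.1,-0.9,-0.4,0,0,0.9],[-0.2,-0.9,-0.6,0,0,0.9],[-0.2,-0.9,-0.6,0,0,0.9],[-0.2,-0.9,-0.6,0,0,0.9],[-0.2,-0.9,-0.6,0,0,0.9],[-0.2,-0.9,-0.6,0,0,0.9],[-0.12,-0.91,-0.5,0,0,0.14]]]'

```text
time: 31.4
position: [0.5144, -0.3208, 0.2528]
tool_rot: [0.71, 0.704, 0.0, 0.0]
ft_force: [0.1, -0.6, -0.3]
grip_width: 0.0871
```

Request:
drive_tool --plan '[[[0,0,0,0,0,0.9],[0,0,0,0,0,0],[0,0,0,0,0,0]]]'

```text
time: 31.78
position: [0.5148, -0.3199, 0.2533]
tool_rot: [0.677, 0.736, 0.0, 0.0]
ft_force: [-0.6, 0.8, 0.0]
grip_width: 0.0866
```

Run:
```python
from h import *
cv2.imwrite("pics/t8.png",camera("top")[:,:,::-1]);cv2.imwrite("pics/s8.png",camera("scene")[:,:,::-1])
go(514.8,-320.1,20,4.8)
from ov import overlay,r2
P=np.array([.5132,.0328,np.radians(7.6)])
D={"c":P,"h":P,"t":P,"bed":P};SS={"c":(r2(150,52),30,44),"h":(HEEL+[-45,0],44,82),"t":(TOE+[55,0],44,82),"bed":(r2(270,92),0,18)}
overlay("pics/s8.png","scene",(180,150,340,270),5,"pics/o8.png",D,SS)
R=np.load("R.npy",allow_pickle=True).item()
```

```text
t 31.88 grasp [ 514.9 -319.9   89.2] jaw 4.80 tilt [ 0.0004 -0.0004] q [-0.74  0.7   1.6   0.    0.84 -0.82] F [ 0.4  0.  -0.1] w 86.8
units dx,dy,dz [-0.   -0.01 -2.77] rz -0.0 or 30.0
```

View pics/o8.png

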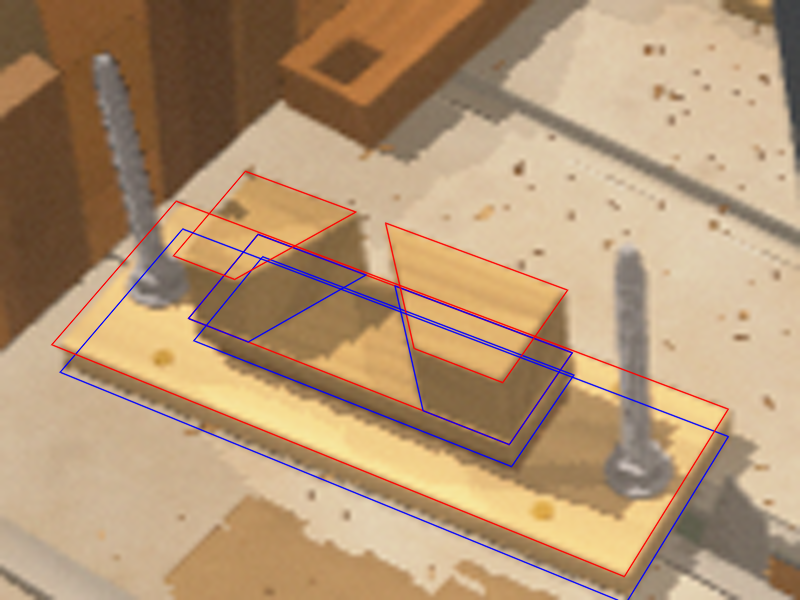

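View pics/t8.png

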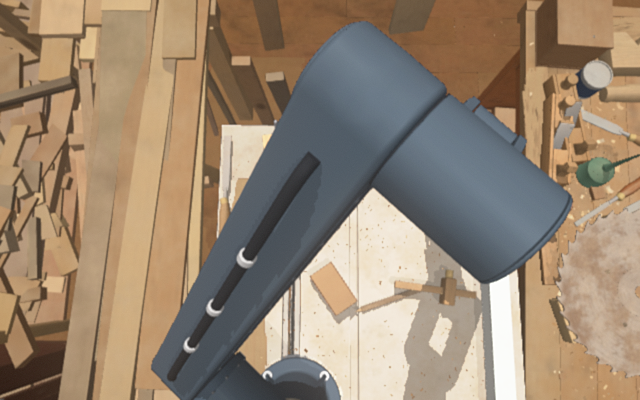

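Request:
drive_tool --plan '[[[0,0,-1,0,0,0],[0,0,-1,0,0,0],[0,0,-0.5,0,0,0],[0,0,-0.27,0,0,0],[0,0,0,0,0,0],[0,0,0,0,0,0]]]'

```text
time: 32.62
position: [0.5149, -0.3203, 0.1842]
tool_rot: [0.677, 0.736, -0.0, 0.001]
ft_force: [0.1, -0.1, -0.1]
grip_width: 0.0869
```

Request:
drive_tool --plan '[[[0,0,0,0,0,0],[0,0,0,0,0,0],[0,0,0,0,0,0],[0,0,0,0,0,0],[0,0,0,0,0,0],[0,0,0,0,0,0],[0,0,0,0,0,0]]]' --grip 1 --force 25

```text
time: 33.5
position: [0.5146, -0.3201, 0.1835]
tool_rot: [0.677, 0.736, -0.0, -0.0]
ft_force: [-0.4, -0.4, 1.0]
grip_width: 0.0518
```

Run:
```python
from h import *
go(513.3,32.8,210,97.6)
```

```text
t 33.50 grasp [ 514.5 -320.1   19.5] jaw 4.82 tilt [-0.0004  0.0002] q [-0.74  0.81  1.62 -0.    0.71 -0.82] F [-0.4 -0.4  1. ] w 51.8
units dx,dy,dz [-0.05 14.11  7.62] rz -14.54 or 15.46
```

Request:
drive_tool --plan '[[[0,0,1,0,0,0],[0,0,1,0,0,0],[0,0,1,0,0,-0.9],[0,0.5,1,0,0,-0.9],[0,0.9,1,0,0,-0.9],[0,0.9,1,0,0,-0.9],[0,0.9,1,0,0,-0.9],[0,0.9,0.6,0,0,-0.9]]]'

```text
time: 34.5
position: [0.5148, -0.2169, 0.3747]
tool_rot: [0.856, 0.517, 0.001, 0.001]
ft_force: [0.2, -0.1, -1.1]
grip_width: 0.0514
```

Request:
drive_tool --plan '[[[0,0.9,0,0,0,-0.9],[0,0.9,0,0,0,-0.9],[0,0.9,0,0,0,-0.9],[0,0.9,0,0,0,-0.9],[0,0.9,0,0,0,-0.9],[0,0.9,0,0,0,-0.9],[0,0.9,0,0,0,-0.9],[0,0.9,0,0,0,-0.9]]]'

```text
time: 35.5
position: [0.5146, -0.0368, 0.3734]
tool_rot: [0.986, 0.165, 0.0, -0.0]
ft_force: [-1.4, 0.3, -0.7]
grip_width: 0.0521
```

Request:
drive_tool --plan '[[[-0.02,0.9,0,0,0,-0.9],[-0.03,0.9,0,0,0,-0.9],[0,0.9,0,0,0,-0.14],[0,0.11,0,0,0,0],[0,0,0,0,0,0],[0,0,0,0,0,0]]]'

```text
time: 36.25
position: [0.5136, 0.0319, 0.3735]
tool_rot: [0.998, 0.066, 0.0, 0.0]
ft_force: [-0.1, 0.4, -0.6]
grip_width: 0.052
```

Run:
```python
from h import *
go(513.2,32.8,101.5,97.6)
```

```text
t 36.25 grasp [513.6  31.8 209.5] jaw -82.46 tilt [ 0.0002 -0.0003] q [-0.16  0.42  1.74 -0.    0.98  1.28] F [-0.1  0.4 -0.6] w 52.0
units dx,dy,dz [-0.02  0.04 -4.32] rz 0.01 or -29.99
```

Request:
drive_tool --plan '[[[-0.01,0.04,-0.8,0,0,0.01],[0,0,-1,0,0,0],[0,0,-1,0,0,0],[0,0,-0.7,0,0,0],[0,0,-0.4,0,0,0],[0,0,-0.2,0,0,0],[0,0,0,0,0,0],[0,0,0,0,0,0]]]'

```text
time: 37.25
position: [0.5134, 0.0335, 0.2716]
tool_rot: [0.998, 0.067, 0.001, 0.0]
ft_force: [0.4, -0.6, -0.4]
grip_width: 0.052
```

Run:
```python
from h import *
cv2.imwrite("pics/s9.png",cv2.resize(camera("scene")[150:270,180:340,::-1],None,fx=5,fy=5,interpolation=cv2.INTER_CUBIC))
go(513.2,32.8,101.5,97.6)
```

```text
t 37.30 grasp [513.7  33.5 107.6] jaw -82.36 tilt [ 0.0014 -0.0002] q [-0.15  0.59  1.82  0.    0.73  1.29] F [ 0.5 -0.5 -1. ] w 51.6
units dx,dy,dz [-0.02 -0.03 -0.24] rz -0.01 or 29.99
```

View pics/s9.png

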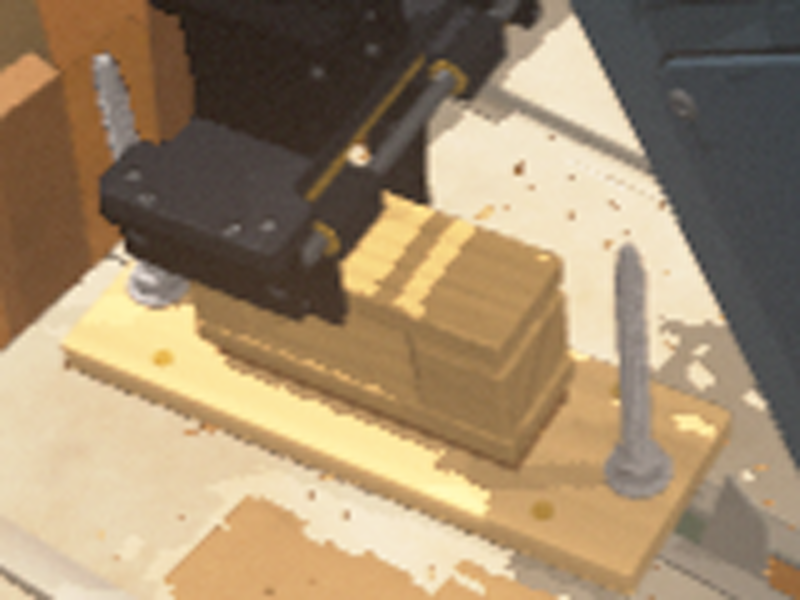

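Request:
drive_tool --plan '[[[-0.01,-0.03,-0.1,0,0,0],[0,0,-0.08,0,0,0],[0,0,0,0,0,0],[0,0,0,0,0,0]]]'

```text
time: 37.8
position: [0.513, 0.0329, 0.2665]
tool_rot: [0.998, 0.067, -0.0, -0.0]
ft_force: [0.1, 0.5, 0.6]
grip_width: 0.0514
```

Run:
```python
from h import *
go(513.2,32.8,101.5,97.6)
```

```text
t 37.80 grasp [512.9  32.9 102.5] jaw -82.36 tilt [-0.  0.] q [-0.15  0.6   1.83 -0.    0.72  1.28] F [0.1 0.5 0.6] w 51.4
units dx,dy,dz [ 0.01 -0.   -0.04] rz -0.01 or 29.99
```

Request:
drive_tool --plan '[[[0.01,0,-0.04,0,0,0],[0,0,0,0,0,0],[0,0,0,0,0,0]]]'

```text
time: 38.17
position: [0.5132, 0.0328, 0.2655]
tool_rot: [0.998, 0.067, 0.0, 0.0]
ft_force: [0.6, -0.7, -0.3]
grip_width: 0.0518
```

Request:
drive_tool --plan '[[[0,0,0,0,0,0],[0,0,0,0,0,0],[0,0,0,0,0,0],[0,0,0,0,0,0],[0,0,0,0,0,0],[0,0,0,0,0,0]]]' --grip 0

```text
time: 38.92
position: [0.5132, 0.0328, 0.2655]
tool_rot: [0.998, 0.067, 0.0, -0.0]
ft_force: [0.0, 0.3, 0.5]
grip_width: 0.0867
```

Request:
drive_tool --plan '[[[0,0,0.4,0,0,0],[0,0,1,0,0,0],[0,0,1,0,0,0],[0,0,1,0,0,0],[0,0,0.9,0,0,0]]]'

```text
time: 39.55
position: [0.5131, 0.0329, 0.3747]
tool_rot: [0.998, 0.067, 0.001, 0.0]
ft_force: [-0.4, -0.8, -0.1]
grip_width: 0.0871
```

Run:
```python
from h import *
go(636.9,-211.9,100,-0.91)
```

```text
t 39.55 grasp [513.3  32.8 210.7] jaw -82.36 tilt [ 0.0012 -0.0002] q [-0.15  0.42  1.74  0.    0.98  1.28] F [-0.4 -0.8 -0.1] w 87.1
units dx,dy,dz [ 4.94 -9.79 -4.43] rz 13.58 or -16.42
```

Request:
drive_tool --plan '[[[0,-0.9,0,0,0,0.97],[0.3,-0.9,0,0,0,0.97],[0.38,-0.8,0,0,0,0.97],[0.38,-0.8,0,0,0,0.97],[0.38,-0.7,0,0,0,0.97],[0.38,-0.7,0,0,0,0.97],[0.38,-0.7,0,0,0,0.97],[0.38,-0.7,0,0,0,0.97]]]'

```text
time: 40.55
position: [0.5778, -0.1226, 0.3737]
tool_rot: [0.889, 0.457, 0.0, 0.0]
ft_force: [0.3, -0.1, -0.1]
grip_width: 0.087
```

Request:
drive_tool --plan '[[[0.38,-0.7,-0.6,0,0,0.97],[0.38,-0.7,-0.7,0,0,0.97],[0.38,-0.6,-0.7,0,0,0.97],[0.38,-0.6,-0.8,0,0,0.97],[0.38,-0.6,-0.8,0,0,0.97],[0.46,-0.39,-0.8,0,0,0.97],[0,0,0,0,0,0],[0,0,0,0,0,0]]]'

```text
time: 41.55
position: [0.6365, -0.2115, 0.2638]
tool_rot: [0.713, 0.701, 0.0, -0.0]
ft_force: [0.1, 0.5, 0.2]
grip_width: 0.0871
```

Run:
```python
from h import *
s=camera("scene");cv2.imwrite("pics/s10.png",s[:,:,::-1])
go(636.9,-211.9,21,-.91)
from ov import overlay,r2
P=np.array([.5132,.0328,np.radians(7.6)])
D={"c":P,"d":P,"bed":P};SS={"c":(r2(150,52),30,44),"d":(r2(150,52),82,96),"bed":(r2(270,92),0,18)}
overlay("pics/s10.png","scene",(180,150,340,270),5,"pics/o10.png",D,SS)
```

```text
t 41.60 grasp [ 636.6 -211.5  100.2] jaw -0.93 tilt [ 0.0007 -0.0002] q [-0.49  0.75  1.42  0.    0.97 -0.47] F [-0.2 -0.1  0.1] w 87.1
units dx,dy,dz [ 0.01 -0.02 -3.17] rz 0.0 or -30.0
```

View pics/o10.png

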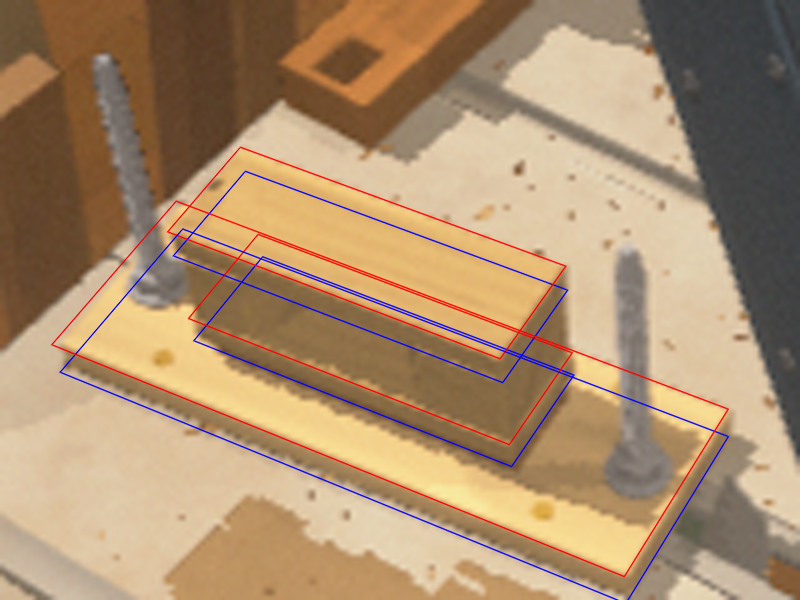

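View pics/s10.png

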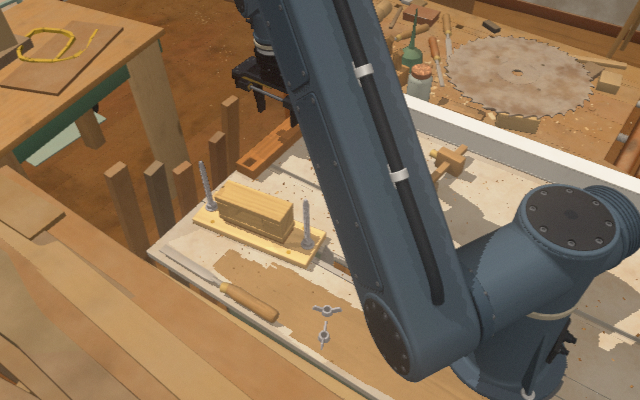

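Request:
drive_tool --plan '[[[0.01,-0.02,-1,0,0,0],[0,0,-1,0,0,0],[0,0,-0.7,0,0,0],[0,0,-0.45,0,0,0],[0,0,0,0,0,0],[0,0,0,0,0,0]]]'

```text
time: 42.35
position: [0.6373, -0.2125, 0.185]
tool_rot: [0.713, 0.702, 0.0, 0.001]
ft_force: [-0.7, -0.5, 0.2]
grip_width: 0.087
```

Request:
drive_tool --plan '[[[0,0,0,0,0,0],[0,0,0,0,0,0],[0,0,0,0,0,0],[0,0,0,0,0,0],[0,0,0,0,0,0],[0,0,0,0,0,0],[0,0,0,0,0,0]]]' --grip 1 --force 40

```text
time: 43.22
position: [0.6367, -0.2123, 0.1843]
tool_rot: [0.712, 0.702, -0.0, -0.0]
ft_force: [-2.1, 0.2, 1.7]
grip_width: 0.0513
```

Run:
```python
from h import *
go(513.4,32.8,220,97.6)
```

```text
t 43.23 grasp [ 636.5 -212.3   20.3] jaw -0.87 tilt [-0.0011  0.0002] q [-0.49  0.87  1.44 -0.    0.84 -0.47] F [-2.1  0.2  1.7] w 51.3
units dx,dy,dz [-4.92  9.8   7.99] rz -13.59 or 16.41
```

Request:
drive_tool --plan '[[[0,0,0.6,0,0,0],[0,0,1,0,0,0],[0,0,1,0,0,0],[-0.2,0,1,0,0,0],[-0.3,0.2,1,0,0,-0.5],[-0.3,0.4,1,0,0,-0.8],[-0.3,0.4,1,0,0,-0.8],[-0.3,0.4,1,0,0,-0.8]]]'

```text
time: 44.22
position: [0.6017, -0.1769, 0.3755]
tool_rot: [0.811, 0.585, 0.0, 0.0]
ft_force: [-0.2, 0.1, -2.4]
grip_width: 0.0518
```

Request:
drive_tool --plan '[[[-0.3,0.6,0.39,0,0,-0.8],[-0.3,0.6,0,0,0,-0.8],[-0.3,0.6,0,0,0,-0.8],[-0.3,0.6,0,0,0,-0.8],[-0.3,0.6,0,0,0,-0.8],[-0.3,0.6,0,0,0,-0.8],[-0.3,0.6,0,0,0,-0.8],[-0.3,0.6,0,0,0,-0.8]]]'

```text
time: 45.22
position: [0.5417, -0.0567, 0.3846]
tool_rot: [0.958, 0.285, 0.001, 0.0]
ft_force: [-0.2, 0.3, -2.8]
grip_width: 0.0518
```

Request:
drive_tool --plan '[[[-0.3,0.6,0,0,0,-0.8],[-0.3,0.6,0,0,0,-0.8],[-0.3,0.6,0,0,0,-0.8],[-0.22,0.6,0,0,0,-0.8],[0,0.6,0,0,0,-0.8],[0,0.6,0,0,0,-0.29],[0,0,0,0,0,0],[0,0,0,0,0,0]]]'

```text
time: 46.22
position: [0.514, 0.0324, 0.3843]
tool_rot: [0.998, 0.066, 0.0, 0.0]
ft_force: [0.8, 0.3, -2.3]
grip_width: 0.0517
```

Run:
```python
from h import *
s=camera("scene");cv2.imwrite("pics/s11.png",s[:,:,::-1])
t=camera("top");cv2.imwrite("pics/t11.png",t[:,:,::-1])
go(513.4,32.8,180,97.6)
```

```text
t 46.33 grasp [514.1  32.1 220.2] jaw -82.44 tilt [ 0.0005 -0.0002] q [-0.15  0.41  1.73 -0.    1.    1.28] F [-0.2 -0.2 -2.3] w 51.8
units dx,dy,dz [-0.03  0.03 -1.61] rz 0.01 or -29.99
```

View pics/s11.png

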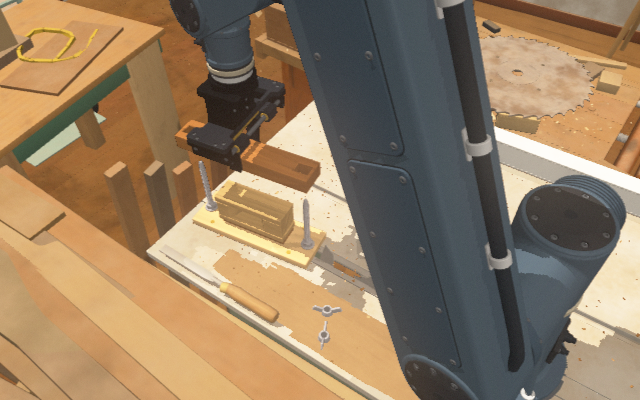

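View pics/t11.png

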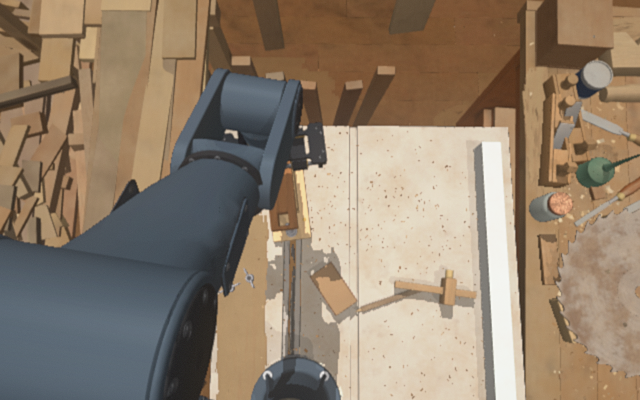

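Run:
```python
from h import *
from ov import overlay,r2
P=np.array([.5138,.0322,np.radians(7.56)])
sl=np.array([[-13,-10],[13,-10],[13,10],[-13,10]])
D={"b":P,"s1":P,"s2":P};SS={"b":(r2(270,52),200,228),"s1":(sl+[-115,0],200,228),"s2":(sl+[115,0],200,228)}
overlay("pics/s11.png","scene",(170,110,330,230),5,"pics/o11.png",D,SS)
overlay("pics/t11.png","top",(230,140,330,240),6,"pics/o12.png",D,SS)
```

```text
(no output)
```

View pics/o11.png

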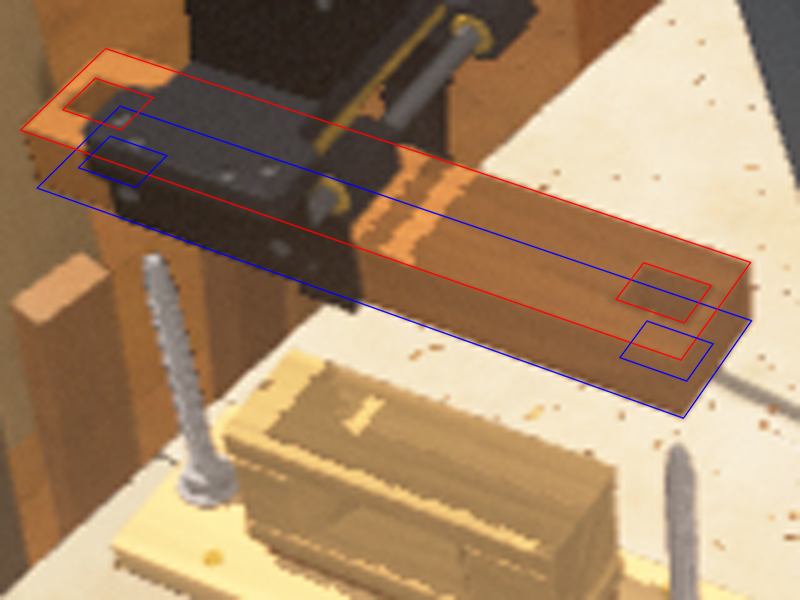

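View pics/o12.png

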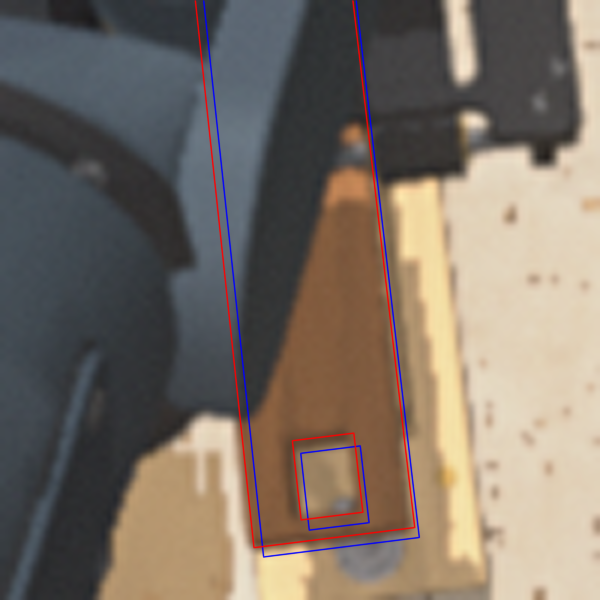

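Request:
drive_tool --plan '[[[-0.03,0.03,-0.7,0,0,0],[0,0,-0.7,0,0,0],[0,0,-0.5,0,0,0],[0,0,-0.4,0,0,0],[0,0,-0.2,0,0,0],[0,0,0,0,0,0]]]'

```text
time: 47.08
position: [0.5133, 0.0333, 0.3213]
tool_rot: [0.998, 0.066, -0.0, -0.0]
ft_force: [0.0, 0.9, -2.5]
grip_width: 0.0516
```

Run:
```python
from h import *
s=camera("scene");cv2.imwrite("pics/s13.png",cv2.resize(s[120:270,170:350,::-1],None,fx=4,fy=4,interpolation=cv2.INTER_CUBIC))
go(513.4,32.8,116.3,97.6)
```

```text
t 47.12 grasp [513.4  33.3 157.6] jaw -82.42 tilt [ 0.0004 -0.    ] q [-0.15  0.5   1.79  0.    0.85  1.29] F [ 0.6  0.6 -2.5] w 51.5
units dx,dy,dz [-0.   -0.02 -1.65] rz 0.0 or -30.0
```

View pics/s13.png

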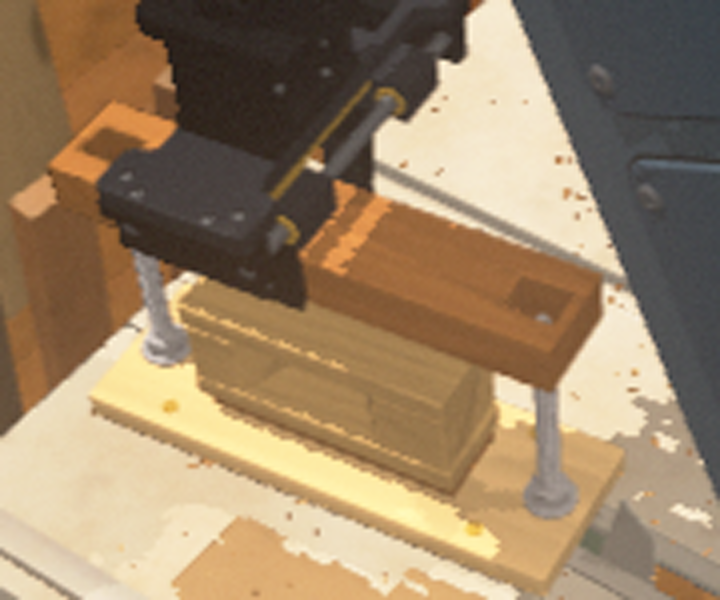

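Request:
drive_tool --plan '[[[0,-0.02,-0.5,0,0,0],[0,0,-0.5,0,0,0],[0,0,-0.3,0,0,0],[0,0,-0.15,0,0,0],[0,0,0,0,0,0],[0,0,0,0,0,0]]]'

```text
time: 47.88
position: [0.5134, 0.0329, 0.2854]
tool_rot: [0.998, 0.066, 0.0, 0.0]
ft_force: [0.3, 0.4, -2.2]
grip_width: 0.0518
```

Run:
```python
from h import *
s=camera("scene");cv2.imwrite("pics/s14.png",cv2.resize(s[120:270,170:350,::-1],None,fx=4,fy=4,interpolation=cv2.INTER_CUBIC))
go(513.4,32.8,116.3,97.6)
```

```text
t 47.92 grasp [513.5  32.9 121.5] jaw -82.42 tilt [ 0.0008 -0.0001] q [-0.15  0.56  1.82  0.    0.76  1.28] F [-0.2 -0.2 -3.3] w 51.6
units dx,dy,dz [-0.   -0.   -0.21] rz 0.0 or -30.0
```

View pics/s14.png

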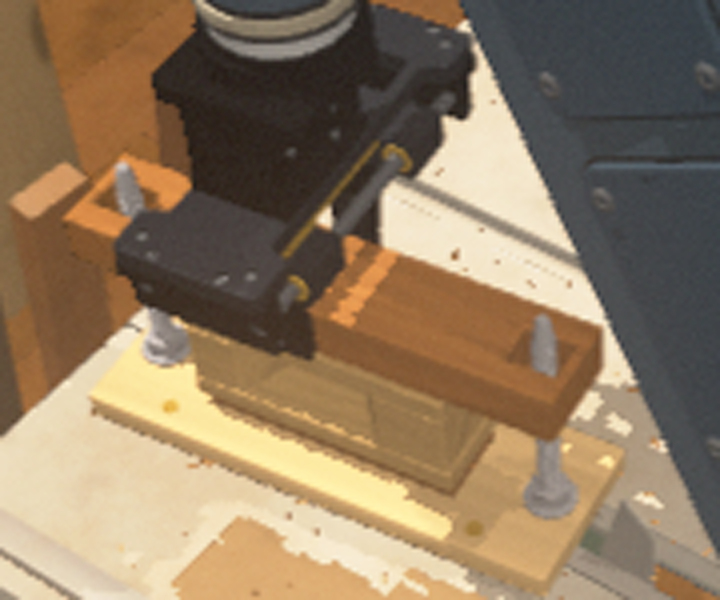

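Both studs show through the slots. I'll lower the last 5 mm gently.

Request:
drive_tool --plan '[[[0,0,-0.1,0,0,0],[0,0,-0.06,0,0,0],[0,0,-0.04,0,0,0],[0,0,0,0,0,0],[0,0,0,0,0,0]]]'

```text
time: 48.55
position: [0.5132, 0.0329, 0.2803]
tool_rot: [0.998, 0.066, -0.0, -0.0]
ft_force: [0.6, -0.6, -2.6]
grip_width: 0.0516
```

Run:
```python
from h import *
go(513.4,32.8,116.3,97.6)
```

```text
t 48.55 grasp [513.2  32.9 116.3] jaw -82.42 tilt [-0.  0.] q [-0.15  0.57  1.82 -0.    0.75  1.28] F [ 0.6 -0.6 -2.6] w 51.6
units dx,dy,dz [ 0.01 -0.    0.  ] rz 0.0 or -30.0
```

Weight is still on the gripper, so I'll go down a little more until contact.

Request:
drive_tool --plan '[[[0,0,-0.03,0,0,0],[0,0,0,0,0,0],[0,0,0,0,0,0]]]'

```text
time: 48.92
position: [0.5131, 0.0329, 0.2802]
tool_rot: [0.998, 0.066, 0.0, 0.0]
ft_force: [-1.2, -0.4, 5.1]
grip_width: 0.0516
```

Request:
drive_tool --plan '[[[0,0,-0.02,0,0,0],[0,0,0,0,0,0],[0,0,0,0,0,0]]]'

```text
time: 49.3
position: [0.5131, 0.0329, 0.2802]
tool_rot: [0.998, 0.066, 0.0, 0.0]
ft_force: [-3.0, 0.1, 9.6]
grip_width: 0.0516
```

Contact. Releasing and rising; only the fingers need to clear the bar.

Request:
drive_tool --plan '[[[0,0,0.02,0,0,0],[0,0,0,0,0,0],[0,0,0,0,0,0],[0,0,0,0,0,0],[0,0,0,0,0,0],[0,0,0,0,0,0]]]' --grip 0

```text
time: 50.05
position: [0.5132, 0.0329, 0.2794]
tool_rot: [0.998, 0.066, -0.0, -0.0]
ft_force: [0.2, 0.2, -0.1]
grip_width: 0.0866
```

Request:
drive_tool --plan '[[[0,0,0.4,0,0,0],[0,0,1,0,0,0],[0,0,1,0,0,0],[0,0,1,0,0,0],[0,-0.8,1,0,0,0.8],[0,-0.9,0,0,0,0.8],[0,-0.9,0,0,0,0.8],[0,-0.9,0,0,0,0.8]]]'

```text
time: 51.05
position: [0.513, -0.0552, 0.3904]
tool_rot: [0.972, 0.233, 0.0, 0.0]
ft_force: [-0.3, -0.2, -0.4]
grip_width: 0.0866
```

Request:
drive_tool --plan '[[[0,-0.9,0,0,0,0.8],[0,-0.9,0,0,0,0.8],[0,-0.9,0,0,0,0.8],[0,-0.9,0,0,0,0.8],[0,-0.9,0,0,0,0.8],[0,-0.9,0,0,0,0],[0,-0.9,0,0,0,0],[0,-0.9,0,0,0,0]]]'

```text
time: 52.05
position: [0.5132, -0.236, 0.3897]
tool_rot: [0.904, 0.428, 0.0, 0.0]
ft_force: [0.7, 0.0, -0.9]
grip_width: 0.0872
```

Request:
drive_tool --plan '[[[-0.3,-0.9,0,0,0,0],[-0.3,-0.9,0,0,0,0],[-0.3,-0.9,0,0,0,0],[-0.3,-0.9,0,0,0,0],[-0.3,-0.9,0,0,0,0],[-0.3,-0.9,0,0,0,0],[-0.3,-0.9,0,0,0,0],[0,0,0,0,0,0]]]'

```text
time: 53.05
position: [0.4601, -0.3942, 0.3895]
tool_rot: [0.904, 0.428, 0.0, 0.0]
ft_force: [0.2, -0.0, 0.1]
grip_width: 0.0866
```

Run:
```python
from h import *
s=camera("scene");t=camera("top");cv2.imwrite("pics/s15.png",s[:,:,::-1]);cv2.imwrite("pics/t15.png",t[:,:,::-1])
go()
from ov import overlay,r2
P=np.array([.5132,.0328,np.radians(7.6)])
sl=np.array([[-13,-10],[13,-10],[13,10],[-13,10]])
D={"c":P,"d":P,"b":P};SS={"c":(r2(150,52),30,44),"d":(r2(150,52),82,96),"b":(r2(270,52),96,124)}
overlay(s,"scene",(170,130,330,270),5,"pics/o15.png",D,SS)
overlay(t,"top",(210,110,350,260),4,"pics/o16.png",D,SS)
```

```text
t 53.15 grasp [ 460.5 -391.9  225.3] jaw -39.26 tilt [-0.0002  0.0011] q [-0.89  0.52  1.5   0.    1.12 -0.21] F [-0.4 -0.1 -0.9] w 86.9
units dx,dy,dz [0 0 0] rz 0.0 or 0.0
```

View pics/o15.png

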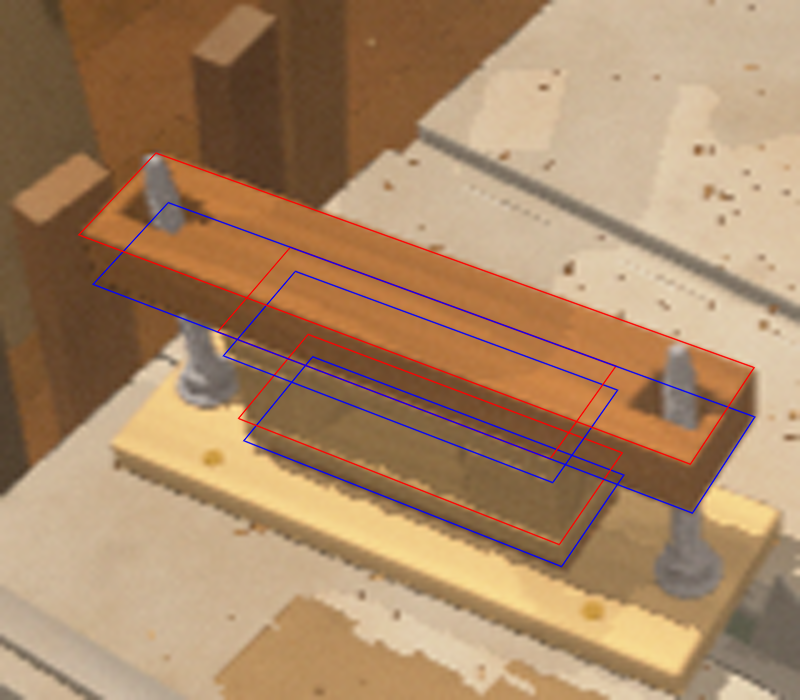

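View pics/t15.png

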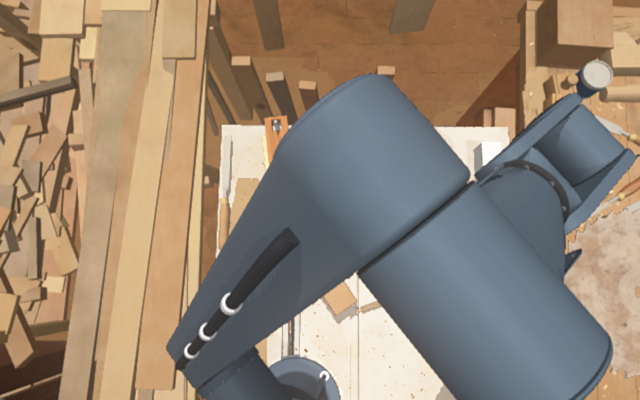

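View pics/s15.png

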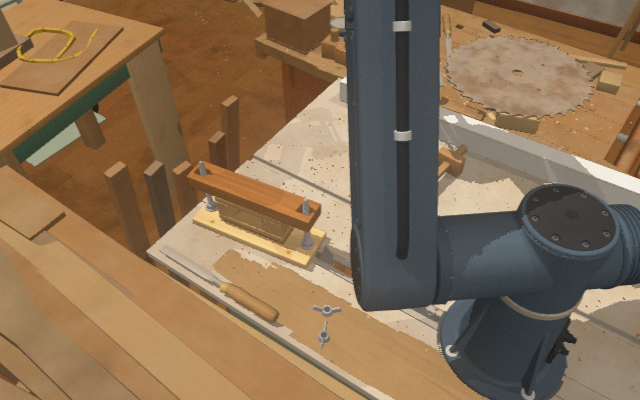

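The scene view shows the bar flat on the upper cheek, with the studs through both slots at about (203,170) and (306,205). The chisel and gauge are where they were.

```bash
python3 -c "
from rig import robot
print(robot.hand_in())"
```

```text
the job is handed in; nothing more can be done
None
```

The scrub plane is dry-assembled on its side in the press, and I handed the job in at about 53 s. The order was lower cheek, heel at the end nearest the robot, toe at the far end, upper cheek, then the press bar over both studs.

- **Stack:** After each placing, the model outlines drawn on the scene image matched the parts to about a pixel (roughly 2 mm). The same small shift showed on the fixed press, so it looks like camera calibration. The block and cheek ends looked flush, and the mouth was open before the upper cheek went on.
- **Bar:** It made contact at the expected height for lying flat on the upper cheek, and both studs show through the slots. I pressed it down with at most about 10 N.
- **Bystanders:** The chisel showed in the final scene image, unmoved. The gauge was only partly visible by then, but its visible part sat where it had been. In an overhead view taken with the bar held above the studs it was fully in view and undisturbed.
- **Not confirmed:** At the end the arm hid most of the press from the overhead camera, so the finished stack was checked from the scene camera only. No check failed or disagreed with another.

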